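# Change over the dishes in a bench incubator

### The arm

A 6-joint arm with a two-finger parallel gripper is mounted at the origin on the work surface. World frame = base frame: x ahead of the robot, y to its left, z up, the work surface at z = 0. Lengths are in m, angles in rad, forces in N, time in s.
With the tool pointing down it reaches from about 0.375 to 0.975 m from the base axis. Payload 3.8 kg.
Tool frame: the origin (TCP) lies on the centre line of the jaws, within the pads' length; the fingertips stand 14 mm ahead of it and the grasp point (between the pads) lies 5 mm behind it (bot.finger_overhang is the distance from the TCP to the fingertips, in m); y points along the fingers, x is the direction in which the jaws open and shut, and the axes are right-handed (so a half turn about y gives the same grasp; the last joint's range is limited). The gripper opens to 85 mm and grips with 20 to 120 N. Pads are 22 mm wide; open, the fingers measure 114 mm over their backs; the gripper's body (76 mm by 85 mm) begins 54 mm behind the grasp point. The pads swing forward as they close: fully open they stand 13 mm farther back than shut.
Start: joints at [1.223, 0.264, 1.604, -0, 1.274, -0.037], TCP at [0.206, 0.643, 0.245] pointing down, gripper open.
Joint ranges: [-2.63, 2.63], [-0.94, 2.18], [0.31, 2.57], [-1.31, 4.45], [0, 2.66], [-2.55, 2.55]. Speed limits (rad/s): [2.57, 2.57, 3.14, 3.14, 3.14, 3.14].

### API

Orientations are given as a rotation vector (axis times angle).
In Python, from workcell import readout, read_camera, bot, spotter gives the robot as it stands.
- The arm moves only by the tool jog_arm, never from a script. Its argument "increments" is a list of rows, each a list of 7 numbers: the shift along the tool's x, y, z in m, then the turn, a rotation vector about the tool's x, y, z in rad, then the opening, from 0 (shut) to 1 (fully open). A call has 1 to 10 rows; each row shifts and turns the pose as measured when the row begins, along the tool's axes as they then stand; what a row does not reach is not made up. A row lasts 1/8 s, in which the tool goes at most 62.5 mm and 10.7 degrees, less where a joint would pass 70% of its speed; a pose out of reach is approached as far as the arm can. A call with a gripper value outside its range is refused whole. The fingers move at their own pace and stop on an object; "force" is the grip in N (left out, the last holds). Time passes only in rows, so rows that do not move let the fingers close. It gives the time, the measured TCP pose, the force and the opening at its end, in the units of the state.
- readout.read_state(): the state, without advancing time (a new reading comes with each control period).
- read_camera(name): name is "side" or "top" or "wrist"; returns a dict with "img" (420x560x3 uint8, blue, green, red), "range_z" (420x560 float32, m along the optical axis (not along the pixel's ray), 0 where there is no reading), "fx", "fy", "cx", "cy" (pixels), "world_from_camera" (4x4, takes a point from camera to world coordinates). Camera axes: x right, y down, z forward; pixel columns grow to the right and rows downward; lengths in m; the calibration is good to about 2 mm. A picture is of the moment at which its call begins.
- bot.finish_job(): hands the job in, once; it reports no verdict.
Trained networks look in a picture, given as the dict that the camera call returned (one of the last four; its "shot" number tells which), for a name from the list of things; names that differ only in an ending like _2 or _b are one class to them, and where a whole thing is asked for, a point or a joint stands for the part that bears it (a point fixed in the world has none). Each returns a list of dicts, best first, with "p" (0 to 1); they miss things now and then, are a little off and sometimes report something else, mostly with a low value. They report only what shows in the picture. A call takes as long as a camera call. They do not tell look-alikes from the thing itself.
- spotter.masks_of(picture, thing): "mask" (420x560 bool, what is visible of it) and "location" ([column, row] in pixels, amid what is visible of it).
- spotter.spot_point(picture, thing): "location" ([column, row] in pixels: a listed point, or the origin of a listed thing).
The state is a dict: "time": time; "q": joint angles; "joint_vel": joint speeds; "joint_torque": joint torques, N m; "tool_pos": TCP position; "tcp_rot": TCP orientation; "wrist_force": force on the tool from outside, world axes, zero at the start; "torque": the same for the moment, N m; "width": opening from 0.0 (shut) to 1.0 (fully open).
Only numpy, scipy, OpenCV 4.12 (cv2) and the standard library are available. Lean on these libraries where they do the work, as an engineer would, in place of code of your own. Each camera call takes 0.05 s, during which the arm holds its last target. There are 200 camera calls.

### The job

Change over the dishes in the bench incubator: squeeze the two catch buttons of its cover together, raise the cover to about 75 degrees and let it stand there by itself. Lay every grown dish from the incubator flat in the metal tray, side by side, and set every fresh dish from the rubber mat flat in a well of its own. Then lower the cover gently until it is fully shut and both catches have snapped home; leave everything else on the bench where it stands.

Things in the scene. Friction and masses are not known exactly. Their poses are not given: they have to be found in the camera images.
- lid (a joint): angle of the incubator's clear cover about its rear hinge: 0 shut, 1.92 rad thrown right back. Stiff hinge: the cover stays where it is left; at the catch about 6 N raises it, 2 N lowers it. Shut, the catch holds it; it comes free only while both buttons are squeezed in. When nearly shut, about 10 N down on the catch block snaps the sprung hooks home with no squeezing.
- button_left (a joint): travel of the black catch button on the +y side of the catch block: 0 out (sprung), 0.007 m fully in; 1.2 N to start, 4 N fully in; its hook is free above 0.0055. Button face 26 mm long (x), 16 mm high (z), centred on the latch point's x and z; 60 mm over both buttons when out, 46 mm when fully in.
- button_right (a joint): the same for the catch button on the -y side
- latch (a point): middle of the catch block, half-way between its two buttons; moves and turns with the cover (shut: axes as the incubator, 72 mm above the bench). The grey block, 46 x 44 x 20 mm (x, y, z), juts out in front (-x) of the middle of the cover's front edge, which is 28 mm behind this point; its top is 11 mm above the point. Hooks hang under it, between two steel bars.
- hinge (a point): middle of the cover's hinge line, 61 mm above the bench, at the rear (+x) edge of the incubator; axes as the incubator: x front to rear, y along the hinge. Shut, the latch point lies 236 mm in front of it and 11 mm higher; as the cover opens it turns about this line, rising and going back.
- well_1 (a point): middle of the floor of a round dish well, 66 mm across and 5 mm deep, floor 48 mm above the bench. Three wells in a row along the incubator's y, 92 mm apart (well_1 at -y, well_3 at +y), 149 mm in front of the hinge. Axes as the incubator (210 mm deep in x, 316 wide in y; case walls end 60 mm above the bench, 28 mm from the outer dishes' edges).
- well_2 (a point): the same for the middle well
- well_3 (a point): the same for the well at +y
- tray_in (a point): centre of the floor of the fixed aluminium tray, 250 mm (its x) by 190 mm (its y) outside, walls 3 mm thick, its rim 18 mm above the bench; floor 3 mm above the bench. It stands to one side of the incubator.
- mat: the flat black rubber mat, 250 x 190 x 3 mm, fixed, on the other side of the incubator; origin at the centre of its underside. The fresh dishes lie on it at the start.
- grown_1_mid (a point): centre, half-way up, of a grown dish (greenish agar with pale colonies), in a well of the incubator at the start: a closed clear petri dish, 60 mm across and 15 mm high (its lowest 4 mm 55 mm across), 30 g; z is its axis; None if absent. Either way up will do.
- grown_2_mid (a point): the same for another grown dish
- grown_3_mid (a point): the same for another grown dish
- fresh_1_mid (a point): centre, half-way up, of a fresh dish (plain greenish agar), on the rubber mat at the start: a closed clear petri dish, 60 mm across and 15 mm high (its lowest 4 mm 55 mm across), 30 g; z is its axis; None if absent. Either way up will do.
- fresh_2_mid (a point): the same for another fresh dish
- fresh_3_mid (a point): the same for another fresh dish
- burner: bystander, to be left alone: Bunsen burner, red foot 76 mm across, 140 mm high; origin at its foot
- flask_a: bystander, to be left alone: conical flask, 82 mm across, 134 mm high; origin at its foot
- flask_b: bystander, to be left alone: conical flask, as flask_a; origin at its foot
- wash_bottle: bystander, to be left alone: white bottle, 60 mm across, 160 mm high; origin at its foot
- jar: bystander, to be left alone: small glass jar, 52 mm across, 62 mm high; origin at its foot
- timer: bystander, to be left alone: standing grey timer, 30 x 70 x 60 mm; origin at its foot
- marker: bystander, to be left alone: marker pen lying on the bench, 125 mm long, 13 mm thick; origin at its middle
- loop: bystander, to be left alone: inoculating loop lying on the bench, 190 mm long, handle 8 mm thick; origin at the front end of the handle
Mind the look-alikes: they are no part of the job. Leave any green look-alike of the part that bears fresh_3_mid alone.

How it is judged:
On the way, in this order (a step that is already met when the one before it is completed fails the run):
1. the cover stands by itself at 75 degrees (within 8), untouched (value of joint lid between 1.17 and 1.45 rad and contact force between the fingers and lid below 0.1 N and velocity of joint lid between -0.05 and 0.05 rad/s), for 0.5 s.
2. every grown dish lies flat in the tray and every fresh dish in a well of its own (x of grown_1_mid in the frame of tray_in between -0.097 and 0.097 m and y of grown_1_mid in the frame of tray_in between -0.067 and 0.067 m and z of grown_1_mid in the frame of tray_in between 0.004 and 0.0105 m and angle between the z axis of each of grown_1_mid, grown_2_mid, grown_3_mid and the z axis of tray_in, either way round below 0.08 rad and x of grown_2_mid in the frame of tray_in between -0.097 and 0.097 m and y of grown_2_mid in the frame of tray_in between -0.067 and 0.067 m and z of grown_2_mid in the frame of tray_in between 0.004 and 0.0105 m and x of grown_3_mid in the frame of tray_in between -0.097 and 0.097 m and y of grown_3_mid in the frame of tray_in between -0.067 and 0.067 m and z of grown_3_mid in the frame of tray_in between 0.004 and 0.0105 m and ((horizontal distance between fresh_1_mid and well_1 below 0.006 m and z of fresh_1_mid in the frame of well_1 between 0.004 and 0.0105 m and angle between the z axis of fresh_1_mid and the z axis of well_1, either way round below 0.08 rad) or (horizontal distance between fresh_1_mid and well_2 below 0.006 m and z of fresh_1_mid in the frame of well_2 between 0.004 and 0.0105 m and angle between the z axis of fresh_1_mid and the z axis of well_2, either way round below 0.08 rad) or (horizontal distance between fresh_1_mid and well_3 below 0.006 m and z of fresh_1_mid in the frame of well_3 between 0.004 and 0.0105 m and angle between the z axis of fresh_1_mid and the z axis of well_3, either way round below 0.08 rad)) and ((horizontal distance between fresh_2_mid and well_1 below 0.006 m and z of fresh_2_mid in the frame of well_1 between 0.004 and 0.0105 m and angle between the z axis of fresh_2_mid and the z axis of well_1, either way round below 0.08 rad) or (horizontal distance between fresh_2_mid and well_2 below 0.006 m and z of fresh_2_mid in the frame of well_2 between 0.004 and 0.0105 m and angle between the z axis of fresh_2_mid and the z axis of well_2, either way round below 0.08 rad) or (horizontal distance between fresh_2_mid and well_3 below 0.006 m and z of fresh_2_mid in the frame of well_3 between 0.004 and 0.0105 m and angle between the z axis of fresh_2_mid and the z axis of well_3, either way round below 0.08 rad)) and ((horizontal distance between fresh_3_mid and well_1 below 0.006 m and z of fresh_3_mid in the frame of well_1 between 0.004 and 0.0105 m and angle between the z axis of fresh_3_mid and the z axis of well_1, either way round below 0.08 rad) or (horizontal distance between fresh_3_mid and well_2 below 0.006 m and z of fresh_3_mid in the frame of well_2 between 0.004 and 0.0105 m and angle between the z axis of fresh_3_mid and the z axis of well_2, either way round below 0.08 rad) or (horizontal distance between fresh_3_mid and well_3 below 0.006 m and z of fresh_3_mid in the frame of well_3 between 0.004 and 0.0105 m and angle between the z axis of fresh_3_mid and the z axis of well_3, either way round below 0.08 rad))), for 0.2 s.
At the end, for the whole second after the job is handed in: every grown dish lies flat inside the tray on its floor, every fresh dish lies flat in a well of its own (within 6 mm of its centre; either way up), and the cover is shut (under 0.02 rad) with both buttons sprung out (under 1.5 mm) (all of step 2 and value of joint lid below 0.02 rad and value of joint each of button_left, button_right below 0.0015 m); the robot touches nothing.
It fails at once if the cover is slammed (falls faster than 2.5 rad/s) (velocity of joint lid below -2.5 rad/s).
It fails at once if a bystander is knocked over or pushed more than 4 cm (angle between any of burner, flask_a, flask_b, wash_bottle, jar, timer's own z axis and vertical above 0.6 rad or distance of any of burner, flask_a, flask_b, wash_bottle, jar, timer, marker, loop from where it was at the start of the episode above 0.04 m).
Of grown_1, grown_2, grown_3 only 1 to 2 are there at a start; the rules pass over those that are not, and their reading is None.
Of fresh_1, fresh_2, fresh_3 only 2 to 3 are there at a start; the rules pass over those that are not, and their reading is None.
At some moment in a run one of grown_1, grown_2, grown_3, fresh_1, fresh_2, fresh_3 may be knocked a few centimetres aside while the robot is not near it.
Once in a run the grip may slacken for a moment while it holds something.
It also fails if it takes over 210 s, if anything falls off the work surface, if the arm or the gripper's body presses on something with over 40 N, if the wrist force passes 120 N, or if a joint passes its speed limit or range.

## Working session

There is one attempt and no reset: what is moved stays moved. The work goes in short steps, Python scripts to look and compute and a tool call to move; the robot and the scene stay as the last step left them, time stands still between calls to the robot, and variables do not carry over. Pictures are saved under pics/ and viewed, about 12 in all and at most 16, crops included, and the job is handed in when it is done.

Besides the shell and the picture viewer there is one more tool, called after ">>>" in YAML: its name, and indented under it one key for each argument. jog_arm: Moves the arm, as the interface text tells. Its arguments: {"type":"object","properties":{"increments":{"type":"array"},"force":{"type":"number"}},"required":["increments"]}

```bash
mkdir -p pics; ls; cat > h.py <<'E'
import numpy as np, cv2
from scipy.spatial.transform import Rotation as R
from workcell import readout, read_camera, bot, spotter
def px2w(c,u,v,z=None,h=None):
    T=c["world_from_camera"]; d=np.array([(u-c["cx"])/c["fx"],(v-c["cy"])/c["fy"],1.0])
    if h is not None:
        r=T[:3,:3]@d; return T[:3,3]+r*(h-T[2,3])/r[2]
    if z is None: z=c["range_z"][int(round(v)),int(round(u))]
    return T[:3,:3]@(d*z)+T[:3,3]
def w2px(c,p):
    T=np.linalg.inv(c["world_from_camera"]); q=T[:3,:3]@np.asarray(p)+T[:3,3]
    return np.array([c["fx"]*q[0]/q[2]+c["cx"],c["fy"]*q[1]/q[2]+c["cy"]])
def st():
    s=readout.read_state(); print({k:np.round(v,4).tolist() for k,v in s.items()}); return s
E
python3 - <<'E'
from h import *
st()
for n in ["top","side"]:
    c=read_camera(n); cv2.imwrite(f"pics/{n}0.png",c["img"]); print(n,np.round(c["world_from_camera"],3).tolist(),c["fx"])
    for t in ["latch","hinge","well_1","tray_in","mat","grown_1_mid","fresh_1_mid","button_left","burner","flask_a","wash_bottle","jar","timer","marker","loop"]:
        for r in spotter.spot_point(c,t):
            u,v=r["location"]
            if 0<=u<559 and 0<=v<419: print(t,round(r["p"],2),np.round([u,v],1).tolist(),np.round(px2w(c,u,v),3).tolist())
E
```

```text
pics
{'time': 0.0, 'q': [1.2231, 0.2647, 1.6054, -0.0, 1.2737, -0.0369], 'joint_vel': [-0.0011, -0.0003, 0.0011, -0.0014, 0.0002, 0.001], 'joint_torque': [-0.0011, -51.512, -36.7317, -0.0001, 0.0129, 0.0], 'tool_pos': [0.2062, 0.642, 0.244], 'tcp_rot': [-1.3416, -0.9759, 0.9789], 'wrist_force': [-0.5644, -0.888, -0.3588], 'torque': [-0.0474, -0.0262, -0.0277], 'width': 0.9958}
top [[0.029, -0.982, 0.185, 0.314], [-1.0, -0.029, -0.001, 0.008], [0.006, -0.185, -0.983, 1.324], [0.0, 0.0, 0.0, 1.0]] 442.87460974927245
latch 0.66 [279.8, 231.4] [0.477, 0.001, 0.088]
hinge 0.78 [285.2, 147.1] [0.727, -0.008, 0.083]
well_1 0.95 [281.6, 197.9] [0.575, -0.002, 0.08]
well_1 0.83 [248.8, 193.0] [0.587, 0.093, 0.081]
well_1 0.65 [313.2, 201.1] [0.569, -0.093, 0.079]
well_1 0.42 [370.3, 160.1] [0.705, -0.264, 0.049]
tray_in 0.91 [392.4, 228.8] [0.506, -0.338, 0.007]
tray_in 0.34 [371.0, 160.5] [0.703, -0.266, 0.052]
mat 0.72 [165.3, 228.1] [0.488, 0.344, 0.003]
mat 0.59 [452.1, 207.4] [0.569, -0.504, 0.048]
grown_1_mid 0.61 [282.6, 199.9] [0.57, -0.005, 0.077]
grown_1_mid 0.22 [311.6, 202.3] [0.565, -0.088, 0.081]
fresh_1_mid 0.55 [178.8, 207.5] [0.55, 0.305, 0.019]Traceback (most recent call last):
  File "<stdin>", line 6, in <module>
ValueError: it knows: burner, flask, fresh_1_mid, fresh_2_mid, fresh_3_mid, grown_1_mid, grown_2_mid, grown_3_mid, hinge, jar, latch, loop, marker, mat, timer, tray_in, wash_bottle, well
```

```bash
python3 - <<'E'
from h import *
c=read_camera("top"); d=read_camera("side")
for n,c in [("top",c),("side",d)]:
    cv2.imwrite(f"pics/{n}1.png",cv2.resize(c["img"],(800,600)) )
    print(n,c["cx"],c["cy"],np.round(c["world_from_camera"],3).tolist())
    for t in ["latch","hinge","tray_in","mat","grown_1_mid","fresh_1_mid","burner","flask","wash_bottle","jar","timer","marker","loop"]:
        for r in spotter.spot_point(c,t):
            u,v=r["location"]
            if 0<=u<559 and 0<=v<419: print(t,round(r["p"],2),np.round([u,v],1).tolist(),np.round(px2w(c,u,v),3).tolist())
E
```

```text
top 278.5242207998924 207.26671962638733 [[0.029, -0.982, 0.185, 0.314], [-1.0, -0.029, -0.001, 0.008], [0.006, -0.185, -0.983, 1.324], [0.0, 0.0, 0.0, 1.0]]
latch 0.67 [279.4, 229.9] [0.483, 0.002, 0.081]
hinge 0.82 [287.4, 146.9] [0.726, -0.014, 0.087]
tray_in 0.86 [394.4, 229.5] [0.505, -0.345, 0.002]
tray_in 0.27 [185.0, 145.0] [0.735, 0.292, 0.051]
mat 0.63 [167.6, 226.4] [0.494, 0.338, 0.003]
fresh_1_mid 0.89 [177.1, 206.3] [0.553, 0.31, 0.019]
burner 0.96 [186.1, 143.8] [0.741, 0.291, 0.045]
flask 0.9 [452.3, 205.2] [0.575, -0.504, 0.051]
flask 0.89 [371.4, 156.9] [0.709, -0.263, 0.069]
wash_bottle 0.65 [111.4, 196.9] [0.569, 0.497, 0.051]
jar 0.56 [200.0, 274.3] [0.352, 0.221, 0.065]
jar 0.49 [313.6, 203.3] [0.562, -0.093, 0.084]
jar 0.45 [372.9, 158.9] [0.704, -0.268, 0.066]
timer 0.78 [342.7, 281.8] [0.343, -0.181, 0.056]
marker 0.72 [303.0, 268.4] [0.38, -0.071, 0.012]
loop 0.58 [240.7, 272.3] [0.364, 0.112, 0.002]
loop 0.38 [299.6, 265.4] [0.389, -0.061, 0.011]
side 285.863914308694 217.46858811583218 [[-0.996, -0.06, 0.068, 0.421], [-0.091, 0.654, -0.751, 1.349], [0.001,
[... 333 characters left out ...]
1]
fresh_1_mid 0.82 [276.1, 292.1] [0.547, 0.298, 0.016]
burner 0.91 [212.2, 290.7] [0.739, 0.319, 0.026]
flask 0.83 [290.2, 150.2] [0.571, -0.487, 0.008]
flask 0.7 [274.6, 294.4] [0.551, 0.304, 0.012]
flask 0.66 [245.7, 174.2] [0.722, -0.253, 0.045]
flask 0.33 [284.1, 204.8] [0.554, -0.04, 0.081]
flask 0.33 [337.6, 257.9] [0.361, 0.107, -0.012]
wash_bottle 0.96 [259.5, 358.9] [0.564, 0.555, 0.042]
wash_bottle 0.44 [290.8, 317.5] [0.494, 0.394, 0.02]
wash_bottle 0.39 [233.2, 207.8] [0.726, -0.008, 0.081]
jar 0.77 [341.3, 282.4] [0.35, 0.254, 0.031]
timer 0.62 [346.2, 201.5] [0.336, -0.157, 0.017]
marker 0.47 [331.7, 220.5] [0.387, -0.051, 0.013]
loop 0.44 [341.4, 255.8] [0.35, 0.106, -0.002]
```

View pics/top1.png

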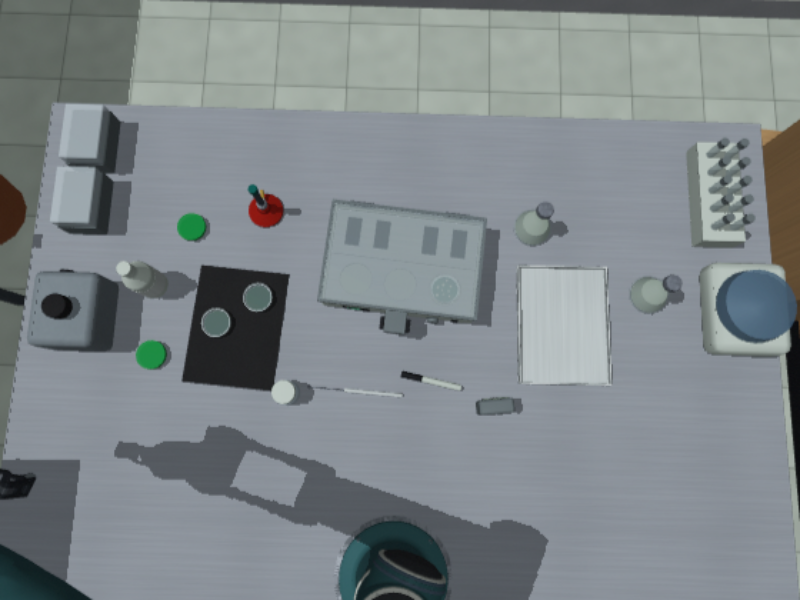

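View pics/side1.png

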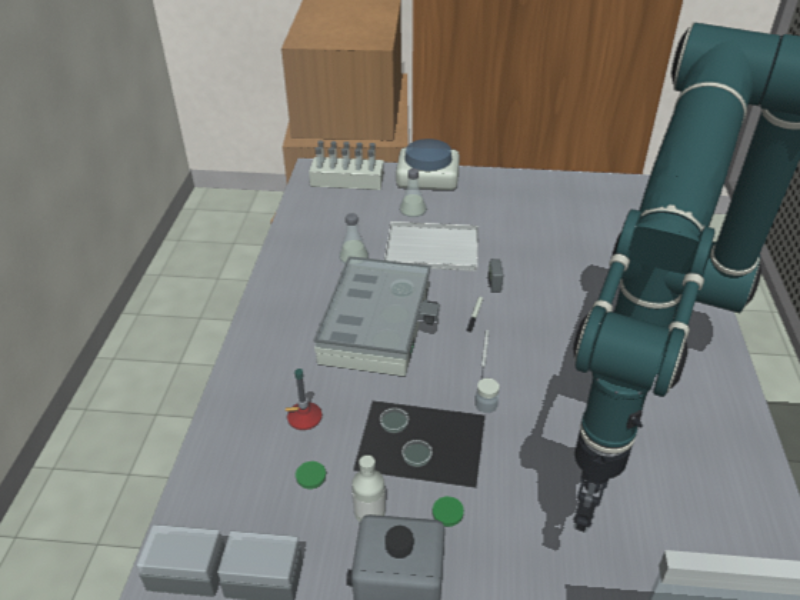

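```bash
cat >> h.py <<'E'
def cloud(c):
    v,u=np.mgrid[0:420,0:560]; z=c["range_z"]
    P=np.stack([(u-c["cx"])/c["fx"]*z,(v-c["cy"])/c["fy"]*z,z],-1)
    T=c["world_from_camera"]; W=P@T[:3,:3].T+T[:3,3]; W[z==0]=np.nan; return W
def best(c,t,n=3,p=.3):
    return [r for r in spotter.spot_point(c,t) if r["p"]>p][:n]
E
python3 - <<'E'
from h import *
c=read_camera("top"); W=cloud(c)
def rect(m,name):
    p=W[m][:,:2].astype(np.float32); (x,y),(w,h),a=cv2.minAreaRect(p); b=cv2.boxPoints(((x,y),(w,h),a)); print(name,len(p),np.round([x,y,w,h,a],4).tolist(),np.round(b,3).tolist())
X,Y,Z=W[...,0],W[...,1],W[...,2]
reg=(X>.45)&(X<.78)&(abs(Y)<.22)
print(np.histogram(Z[reg],bins=np.arange(0,.11,.005)))
m=reg&(Z>.07)&(Z<.1); m=cv2.morphologyEx(m.astype(np.uint8),cv2.MORPH_OPEN,np.ones((13,13)))>0
rect(m,"cover")
# catch: front-most
m2=reg&(Z>.072)&(Z<.1)&(X<.5); rect(m2,"catch")
g=c["img"].max(-1)<60
m=g&(X>.3)&(X<.68)&(Y>.18)&(Y<.5)&(Z<.01); m=cv2.morphologyEx(m.astype(np.uint8),cv2.MORPH_OPEN,np.ones((5,5)))>0; rect(m,"mat")
m=(Z>.011)&(Z<.03)&(X>.34)&(X<.68)&(Y<-.2)&(Y>-.48); rect(m,"tray")
for t in ["fresh_1_mid","grown_1_mid"]:
    for r in spotter.masks_of(c,t): 
        u,v=r["location"]; q=W[r["mask"]]; print(t,r["p"],np.round([u,v],1),np.round(np.nanmedian(q,0),3),np.nanmin(q,0).round(3),np.nanmax(q,0).round(3))
s=readout.read_state(); print(R.from_rotvec(s["tcp_rot"]).as_matrix().round(3))
E
```

```text
(array([2915,  191,   16,   18,   17,   27,   43,   44,   31,   14,    4,
          5,   20,   26,   21,  979, 5545, 1746,   33,    0,    0]), array([0.   , 0.005, 0.01 , 0.015, 0.02 , 0.025, 0.03 , 0.035, 0.04 ,
       0.045, 0.05 , 0.055, 0.06 , 0.065, 0.07 , 0.075, 0.08 , 0.085,
       0.09 , 0.095, 0.1  , 0.105]))
cover 7443 [0.6035, 0.0013, 0.3203, 0.2594, 84.5562] [[0.45899999141693115, -0.1459999978542328], [0.7170000076293945, -0.17000000178813934], [0.7480000257492065, 0.14800000190734863], [0.49000000953674316, 0.17299999296665192]]
catch 192 [0.4863, 0.0118, 0.0263, 0.0624, 0.9143] [[0.4729999899864197, 0.0430000014603138], [0.4740000069141388, -0.019999999552965164], [0.5, -0.01899999938905239], [0.49900001287460327, 0.0430000014603138]]
mat 4287 [0.4887, 0.3451, 0.1906, 0.2484, 85.4729] [[0.3569999933242798, 0.25999999046325684], [0.6050000190734863, 0.23999999463558197], [0.6200000047683716, 0.4300000071525574], [0.3720000088214874, 0.44999998807907104]]
tray 416 [0.4965, -0.3204, 0.2795, 0.2321, 0.5318] [[0.35600000619888306, -0.20600000023841858], [0.3580000102519989, -0.43799999356269836], [0.6370000243186951, -0.4350000023841858], [0.6349999904632568, -0.2029999941587448]]
fresh_1_mid 0.78 [178.6 204.3] [0.548 0.3   0.018] [0.518 0.272 0.008] [0.576 0.329 0.026]
fresh_1_mid 0.69 [395.4 228.7] [ 0.51  -0.343  0.003] [ 0.385 -0.447 -0.009] [ 0.644 -0.244  0.025]
grown_1_mid 0.57 [395.7 230.5] [ 0.509 -0.343  0.003] [ 0.383 -0.441 -0.008] [ 0.637 -0.244  0.025]
[[ 0.306  0.    -0.952]
 [ 0.952 -0.     0.306]
 [-0.    -1.    -0.   ]]
```

```bash
cat >> h.py <<'E'
YAW=-0.095
def rot(phi=90,yaw=YAW):
    "x jaw along incubator y, fingers down-forward at phi deg below horizontal"
    f=np.radians(phi); xi=np.array([np.cos(yaw),np.sin(yaw),0]); yi=np.array([-np.sin(yaw),np.cos(yaw),0])
    a=np.cos(f)*xi-np.sin(f)*np.array([0,0,1]); return np.stack([yi,a,np.cross(yi,a)],1)
def plan(pts,start=None):
    "pts: list of (tcp pos, Rmatrix or None, nrows, opening)"
    s=readout.read_state(); p,M=(np.array(s["tool_pos"]),R.from_rotvec(s["tcp_rot"])) if start is None else (np.array(start[0]),R.from_matrix(start[1]))
    for q,Q,n,o in pts:
        q=np.array(q,float); Q=M if Q is None else R.from_matrix(Q); dr=(M.inv()*Q).as_rotvec()/n; dp=(q-p)/n
        for i in range(n):
            t=M.inv().apply(dp); print("["+",".join(f"{x:.4g}" for x in np.r_[np.round(t,4)+0,np.round(dr,3)+0,o])+"]",end=",")
            M=M*R.from_rotvec(dr); p=p+dp
        print(" #",np.round(p,3))
E
python3 - <<'E'
from h import *
L=np.array([.496,.011,.072]); Q=rot(70); a=Q[:,1]
plan([([.33,.33,.30],rot(80),10,1),((L-.12*a),Q,10,1)])
E
```

```text
[-0.026,-0.0055,-0.0213,-0.017,-0.022,-0.002,1],[-0.0264,-0.0052,-0.0209,-0.017,-0.022,-0.002,1],[-0.0269,-0.0048,-0.0204,-0.017,-0.022,-0.002,1],[-0.0273,-0.0045,-0.0199,-0.017,-0.022,-0.002,1],[-0.0277,-0.0043,-0.0194,-0.017,-0.022,-0.002,1],[-0.0281,-0.004,-0.0188,-0.017,-0.022,-0.002,1],[-0.0285,-0.0037,-0.0183,-0.017,-0.022,-0.002,1],[-0.0289,-0.0035,-0.0177,-0.017,-0.022,-0.002,1],[-0.0292,-0.0032,-0.0172,-0.017,-0.022,-0.002,1],[-0.0296,-0.003,-0.0166,-0.017,-0.022,-0.002,1], # [0.33 0.33 0.3 ]
[-0.0302,0.014,-0.0132,-0.017,0,0,1],[-0.0302,0.0143,-0.013,-0.017,0,0,1],[-0.0302,0.0145,-0.0127,-0.017,0,0,1],[-0.0302,0.0147,-0.0125,-0.017,0,0,1],[-0.0302,0.0149,-0.0122,-0.017,0,0,1],[-0.0302,0.0151,-0.0119,-0.017,0,0,1],[-0.0302,0.0153,-0.0117,-0.017,0,0,1],[-0.0302,0.0155,-0.0114,-0.017,0,0,1],[-0.0302,0.0157,-0.0111,-0.017,0,0,1],[-0.0302,0.0159,-0.0109,-0.017,0,0,1], # [0.455 0.015 0.185]
```

>>> jog_arm:
  increments:
    - [-0.026,-0.0055,-0.021,-0.017,-0.022,-0.002,1]
    - [-0.0265,-0.005,-0.021,-0.017,-0.022,-0.002,1]
    - [-0.027,-0.005,-0.0205,-0.017,-0.022,-0.002,1]
    - [-0.0275,-0.0045,-0.02,-0.017,-0.022,-0.002,1]
    - [-0.028,-0.0045,-0.0195,-0.017,-0.022,-0.002,1]
    - [-0.028,-0.004,-0.019,-0.017,-0.022,-0.002,1]
    - [-0.0285,-0.0035,-0.0185,-0.017,-0.022,-0.002,1]
    - [-0.029,-0.0035,-0.0175,-0.017,-0.022,-0.002,1]
    - [-0.029,-0.003,-0.017,-0.017,-0.022,-0.002,1]
    - [-0.0295,-0.003,-0.0165,-0.017,-0.022,-0.002,1]

```text
time: 3.2
tool_pos: [0.3346, 0.3226, 0.3016]
tcp_rot: [-1.379, -1.276, 1.065]
wrist_force: [0.6, 0.5, 0.1]
width: 1.001
```

>>> jog_arm:
  increments:
    - [-0.03,0.014,-0.013,-0.017,0,0,1]
    - [-0.03,0.014,-0.013,-0.017,0,0,1]
    - [-0.03,0.0145,-0.0125,-0.017,0,0,1]
    - [-0.03,0.0145,-0.0125,-0.017,0,0,1]
    - [-0.03,0.015,-0.012,-0.017,0,0,1]
    - [-0.03,0.015,-0.012,-0.017,0,0,1]
    - [-0.03,0.0155,-0.0115,-0.017,0,0,1]
    - [-0.03,0.0155,-0.0115,-0.017,0,0,1]
    - [-0.03,0.0155,-0.011,-0.017,0,0,1]
    - [-0.03,0.016,-0.011,-0.017,0,0,1]

```text
time: 4.45
tool_pos: [0.4698, 0.0028, 0.1892]
tcp_rot: [-1.513, -1.408, 0.96]
wrist_force: [1.0, -0.3, 0.4]
width: 0.999
```

```bash
python3 - <<'E'
from h import *
s=st(); print(R.from_rotvec(s["tcp_rot"]).as_matrix().round(3), rot(70).round(3))
c=read_camera("wrist"); cv2.imwrite("pics/w1.png",c["img"]); print(np.round(c["world_from_camera"],3))
print(w2px(c,[.496,.011,.083]))
for t in ["latch","well"]:
    for r in best(c,t): u,v=r["location"]; print(t,r["p"],u,v,px2w(c,u,v))
E
```

```text
{'time': 4.45, 'q': [-0.0437, -0.3276, 2.3252, -0.0068, 0.7788, -1.5317], 'joint_vel': [-0.7293, 0.2305, 0.0523, 0.3235, -0.4544, -0.8945], 'joint_torque': [3.5213, -20.1806, -36.5194, -0.4472, -1.3055, 0.9521], 'tool_pos': [0.4698, 0.0028, 0.1892], 'tcp_rot': [-1.5129, -1.4075, 0.9601], 'wrist_force': [0.991, -0.3203, 0.3673], 'torque': [0.0413, 0.1663, 0.0631], 'width': 0.9992}
[[ 0.077  0.357 -0.931]
 [ 0.997 -0.02   0.075]
 [ 0.008 -0.934 -0.357]] [[ 0.095  0.34  -0.935]
 [ 0.995 -0.032  0.089]
 [ 0.    -0.94  -0.342]]
[[ 0.075  0.78   0.622  0.352]
 [ 0.997 -0.064 -0.041  0.011]
 [ 0.008  0.623 -0.782  0.282]
 [ 0.     0.     0.     1.   ]]
[291.50505675 193.72656318]
latch 0.71 292.5 182.9 [0.48579296 0.01225067 0.0835855 ]
```

View pics/w1.png

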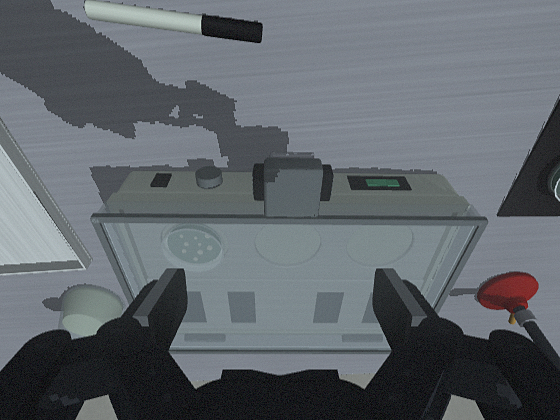

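```bash
python3 - <<'E'
from h import *
s=st(); c=read_camera("wrist"); W=cloud(c)
for u,v in [(258,181),(327,181)]: print("btn",px2w(c,u,v,h=.08).round(4))
a,b=[px2w(c,u,v,h=.082) for u,v in [(93,217),(487,218)]]; print("front",a.round(3),b.round(3),np.arctan2(-(b-a)[0],(b-a)[1]))
print(W[175,293].round(4),W[200,293].round(4),W[280,290].round(4))
col=W[150:222:3,293]; print(col.round(3).tolist())
L=np.array([.494,.0115,.072]); Q=rot(70); A=Q[:,1]
plan([(L-.06*A,Q,3,.95),(L-.002*A,Q,3,.95)])
E
```

```text
{'time': 4.6, 'q': [-0.0435, -0.3266, 2.3255, -0.0082, 0.781, -1.5273], 'joint_vel': [0.0434, -0.0158, -0.0127, 0.0021, 0.012, 0.0143], 'joint_torque': [-0.8208, -18.3332, -36.7854, -0.0716, -2.0309, -0.19], 'tool_pos': [0.4689, 0.0026, 0.1883], 'tcp_rot': [-1.5121, -1.4023, 0.9599], 'wrist_force': [0.2806, 0.8217, -0.4256], 'torque': [0.0577, 0.2063, -0.0431], 'width': 0.9994}
btn [ 0.4825 -0.0135  0.08  ]
btn [0.4868 0.0379 0.08  ]
front [ 0.504 -0.149  0.082] [0.532 0.168 0.082] -0.08864066279501724
[0.4773 0.0128 0.0833] [0.4998 0.0116 0.0833] [0.5939 0.0038 0.0835]
[[0.5, 0.015, 0.002], [0.504, 0.015, 0.0], [0.476, 0.014, 0.058], [0.478, 0.014, 0.059], [0.474, 0.014, 0.07], [0.474, 0.013, 0.075], [0.475, 0.013, 0.078], [0.475, 0.013, 0.081], [0.476, 0.013, 0.084], [0.479, 0.013, 0.083], [0.482, 0.013, 0.083], [0.483, 0.012, 0.085], [0.488, 0.012, 0.082], [0.489, 0.012, 0.084], [0.493, 0.012, 0.082], [0.495, 0.012, 0.084], [0.498, 0.012, 0.083], [0.501, 0.012, 0.084], [0.504, 0.011, 0.083], [0.506, 0.011, 0.084], [0.51, 0.011, 0.083], [0.512, 0.011, 0.084], [0.516, 0.011, 0.083], [0.518, 0.011, 0.084]]
[0.0033,0.0193,0.006,0.004,0.004,0.004,0.95],[0.0033,0.0193,0.006,0.004,0.004,0.004,0.95],[0.0034,0.0193,0.0059,0.004,0.004,0.004,0.95], # [0.474 0.013 0.128]
[0,0.0193,0,0,0,0,0.95],[0,0.0193,0,0,0,0,0.95],[0,0.0193,0,0,0,0,0.95], # [0.493 0.012 0.074]
```

>>> jog_arm:
  increments:
    - [0.0035,0.019,0.005,0.004,0.004,0.004,0.95]
    - [0.0035,0.019,0.005,0.004,0.004,0.004,0.95]
    - [0.003,0.019,0.005,0.004,0.004,0.004,0.95]
    - [0,0.015,0,0,0,0,0.95]
    - [0,0,0,0,0,0,0.95]

```text
time: 5.28
tool_pos: [0.4834, 0.0187, 0.1194]
tcp_rot: [-1.516, -1.391, 0.962]
wrist_force: [-0.2, -0.3, -0.4]
width: 0.952
```

```bash
python3 - <<'E'
from h import *
s=st(); c=read_camera("wrist"); cv2.imwrite("pics/w2.png",c["img"])
print(R.from_rotvec(s["tcp_rot"]).as_matrix().round(3))
L=np.array([.493,.0115,.072]); Q=rot(70); A=Q[:,1]
plan([(L+.006*A,Q,3,.95)])
E
```

```text
{'time': 5.275, 'q': [0.0086, -0.1928, 2.3666, -0.0541, 0.6128, -1.4345], 'joint_vel': [0.0233, -0.0212, -0.0111, -0.0024, 0.0063, 0.0076], 'joint_torque': [-0.1889, -22.1002, -33.4249, -0.1477, -1.9966, 0.0026], 'tool_pos': [0.4834, 0.0187, 0.1194], 'tcp_rot': [-1.5162, -1.3906, 0.9622], 'wrist_force': [-0.2495, -0.2667, -0.4021], 'torque': [0.0148, 0.1854, -0.0096], 'width': 0.9525}
[[ 0.088  0.348 -0.933]
 [ 0.996 -0.028  0.084]
 [ 0.003 -0.937 -0.349]]
[-0.0021,0.0181,0.0026,0.003,0.002,0.002,0.95],[-0.0021,0.0182,0.0025,0.003,0.002,0.002,0.95],[-0.0021,0.0182,0.0025,0.003,0.002,0.002,0.95], # [0.495 0.011 0.066]
```

View pics/w2.png

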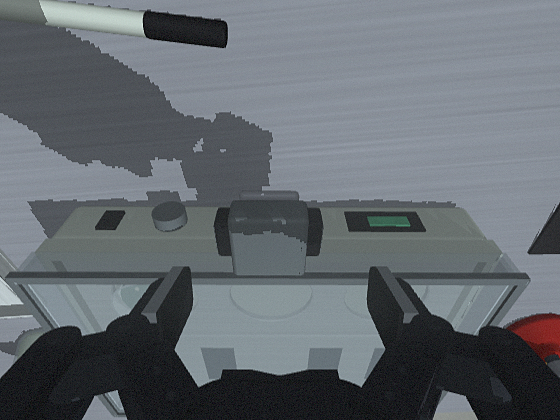

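>>> jog_arm:
  increments:
    - [-0.002,0.018,0.0025,0.003,0.002,0.002,0.95]
    - [-0.002,0.018,0.0025,0.003,0.002,0.002,0.95]
    - [-0.002,0.018,0.0025,0.003,0.002,0.002,0.95]
    - [0,0,0,0,0,0,0.95]

```text
time: 5.82
tool_pos: [0.4991, 0.0139, 0.072]
tcp_rot: [-1.521, -1.387, 0.96]
wrist_force: [0.1, 0.1, -0.5]
width: 0.95
```

```bash
python3 - <<'E'
from h import *
s=st(); c=read_camera("wrist"); cv2.imwrite("pics/w3.png",c["img"])
d=read_camera("top"); u,v=w2px(d,[.495,.011,.08]).astype(int); cv2.imwrite("pics/t3.png",np.hstack([c["img"],cv2.resize(d["img"][v-35:v+35,u-20:u+20],(240,420))]))
E
```

```text
{'time': 5.825, 'q': [-0.001, -0.0767, 2.3755, -0.0675, 0.4866, -1.4244], 'joint_vel': [0.0092, -0.0308, -0.0228, -0.0019, 0.0034, 0.003], 'joint_torque': [-0.1278, -25.5603, -30.6171, -0.146, -2.0216, 0.0096], 'tool_pos': [0.4991, 0.0139, 0.072], 'tcp_rot': [-1.5215, -1.3867, 0.9603], 'wrist_force': [0.1354, 0.1086, -0.4987], 'torque': [0.0738, 0.1791, 0.0351], 'width': 0.9497}
```

View pics/t3.png

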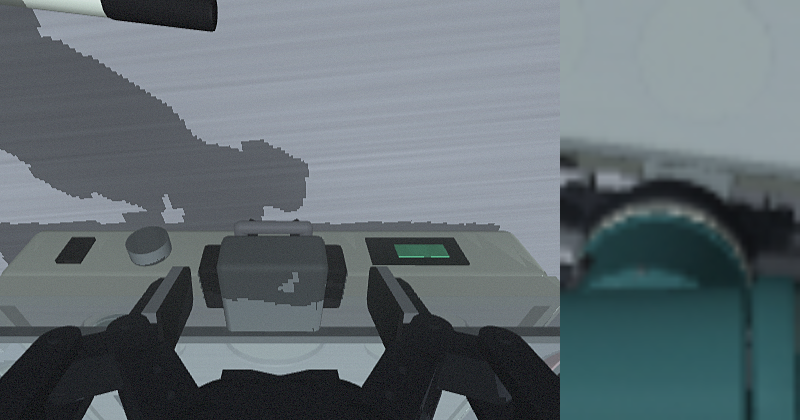

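```bash
python3 - <<'E'
from h import *
s=readout.read_state(); c=read_camera("wrist"); W=cloud(c); M=R.from_rotvec(s["tcp_rot"]); p=np.array(s["tool_pos"])
loc=lambda q:M.inv().apply(q-p)
for n,u,v in [("btnL",338,276),("btnL",338,262),("btnL",338,295),("btnR",211,276),("tipL",380,268),("padL",378,290),("tipR",183,268),("blocktop",272,300)]: print(n,W[v,u].round(4),loc(W[v,u]).round(4))
for v in range(240,312,6): print(v,loc(W[v,336]).round(4),W[v,336].round(4))
E
```

```text
btnL [0.4884 0.0393 0.0804] [ 0.0242 -0.0114  0.0109]
btnL [0.4822 0.0395 0.0783] [ 0.0238 -0.0117  0.0174]
btnL [0.5016 0.0397 0.0799] [ 0.0258 -0.0064 -0.0012]
btnR [ 0.4829 -0.0123  0.081 ] [-0.0277 -0.0123  0.0113]
tipL [0.494  0.0587 0.0727] [ 0.0441 -0.0029  0.0101]
padL [0.4957 0.0556 0.0829] [ 0.0411 -0.0118  0.0046]
tipR [ 0.485  -0.0263  0.0737] [-0.0414 -0.0043  0.0107]
blocktop [0.4974 0.0112 0.0837] [-0.0029 -0.0105 -0.0011]
240 [0.0248 0.0007 0.0217] [0.4826 0.0405 0.0652]
246 [ 0.0242 -0.0036  0.0208] [0.4819 0.0399 0.0696]
252 [ 0.0238 -0.0064  0.0193] [0.4823 0.0395 0.0727]
258 [ 0.0233 -0.0097  0.0182] [0.4821 0.039  0.0762]
264 [ 0.0228 -0.013   0.0171] [0.4819 0.0385 0.0796]
270 [ 0.0231 -0.0124  0.0142] [0.4849 0.0385 0.0801]
276 [ 0.0234 -0.0116  0.011 ] [0.4881 0.0385 0.0805]
282 [ 0.0236 -0.0111  0.0079] [0.4912 0.0385 0.0811]
288 [ 0.0243 -0.0086  0.0036] [0.4962 0.0386 0.0803]
294 [ 0.0244 -0.0088  0.0008] [0.4988 0.0385 0.0815]
300 [ 0.025  -0.0066 -0.0036] [0.5037 0.0387 0.081 ]
306 [ 0.0285  0.0095 -0.0176] [0.5226 0.0404 0.0709]
```

>>> jog_arm:
  increments:
    - [-0.003,0.006,0.0055,0,0,0,0.9]
    - [0,0,0,0,0,0,0.6]
    - [0,0,0,0,0,0,0.3]
    - [0,0,0,0,0,0,0.3]
    - [0,0,0,0,0,0,0.3]
    - [0,0,0,0,0,0,0.3]
  force: 30

```text
time: 6.72
tool_pos: [0.4979, 0.011, 0.0681]
tcp_rot: [-1.526, -1.392, 0.956]
wrist_force: [-0.7, 0.9, 0.4]
width: 0.51
```

```bash
python3 - <<'E'
from h import *
s=st(); c=read_camera("wrist"); cv2.imwrite("pics/w4.png",c["img"])
E
```

```text
{'time': 6.725, 'q': [-0.0085, -0.0752, 2.3856, -0.0641, 0.4676, -1.4338], 'joint_vel': [0.0003, -0.0014, 0.0002, 0.0011, 0.0007, -0.0022], 'joint_torque': [-0.0725, -25.8856, -30.3146, -0.114, -1.9982, -0.0271], 'tool_pos': [0.4979, 0.011, 0.0681], 'tcp_rot': [-1.5263, -1.3916, 0.9557], 'wrist_force': [-0.7006, 0.9298, 0.3693], 'torque': [-0.0904, 0.2365, -0.0861], 'width': 0.5101}
```

View pics/w4.png

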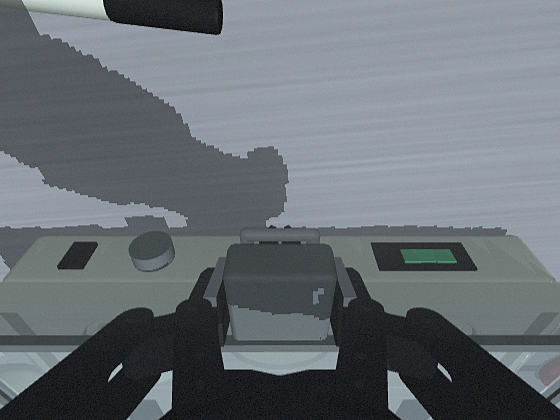

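```bash
cat >> h.py <<'E'
XI=np.array([np.cos(YAW),np.sin(YAW),0]); YI=np.array([-np.sin(YAW),np.cos(YAW),0]); ZZ=np.array([0,0,1.])
L0=np.array([.493,.0112,.0725]); H=L0+.236*XI-.011*ZZ
def latch(th): return H+R.from_rotvec(YI*np.radians(th)).apply(L0-H)
OFF=np.array([0,.0068,-.0032])   # TCP minus latch, tool frame
def arc(th0,th1,phi1,n,o,start=None):
    s=readout.read_state(); M=R.from_rotvec(s["tcp_rot"]).as_matrix(); phi0=np.degrees(np.arccos(np.clip(M[:,1]@XI,-1,1)))
    g=s["tool_pos"]-M@OFF; d=g-H; th_m=np.degrees(np.arctan2(d[2],-d@XI))-np.degrees(np.arctan2(.011,.236)); print("grip angle now",th_m.round(2),"r",np.hypot(d[2],d@XI).round(4),"phi",phi0.round(1),"y",(d@YI).round(4))
    pts=[]
    for i in range(1,n+1):
        th=th_m+(th1-th_m)*i/n; f=phi0+(phi1-phi0)*i/n; Q=rot(f); pts.append((latch(th)+Q@OFF,Q,1,o))
    plan(pts)
E
python3 - <<'E'
from h import *
s=readout.read_state(); M=R.from_rotvec(s["tcp_rot"]).as_matrix(); print(M.T@(s["tool_pos"]-L0))
arc(0,24,80,10,.3)
E
```

```text
[ 0.00026168  0.00583995 -0.00300976]
grip angle now 0.19 r 0.2368 phi 69.1 y 0.0003
[-0.0003,-0.0086,-0.0045,0.019,0.001,0.002,0.3], # [0.499 0.011 0.078]
[0,-0.0087,-0.0042,0.019,0,0,0.3], # [0.5   0.011 0.087]
[0,-0.0086,-0.0044,0.019,0,0,0.3], # [0.501 0.01  0.097]
[0,-0.0085,-0.0046,0.019,0,0,0.3], # [0.503 0.01  0.107]
[0,-0.0084,-0.0048,0.019,0,0,0.3], # [0.505 0.01  0.116]
[0,-0.0083,-0.005,0.019,0,0,0.3], # [0.508 0.01  0.125]
[0,-0.0082,-0.0052,0.019,0,0,0.3], # [0.511 0.009 0.135]
[0,-0.0081,-0.0054,0.019,0,0,0.3], # [0.514 0.009 0.144]
[0,-0.008,-0.0055,0.019,0,0,0.3], # [0.518 0.009 0.153]
[0,-0.0078,-0.0057,0.019,0,0,0.3], # [0.522 0.008 0.161]
```

>>> jog_arm:
  increments:
    - [0,-0.0085,-0.0045,0.019,0,0,0.3]
    - [0,-0.0085,-0.0045,0.019,0,0,0.3]
    - [0,-0.0085,-0.0045,0.019,0,0,0.3]
    - [0,-0.0085,-0.0045,0.019,0,0,0.3]
    - [0,-0.0085,-0.005,0.019,0,0,0.3]
    - [0,-0.0085,-0.005,0.019,0,0,0.3]
    - [0,-0.008,-0.005,0.019,0,0,0.3]
    - [0,-0.008,-0.0055,0.019,0,0,0.3]
  force: 45

```text
time: 7.78
tool_pos: [0.5096, 0.0099, 0.1329]
tcp_rot: [-1.398, -1.274, 1.045]
wrist_force: [3.9, 1.1, -9.9]
width: 0.504
```

```bash
python3 - <<'E'
from h import *
st(); arc(0,48,90,10,.3)
c=read_camera("side"); u,v=w2px(c,[.6,0,.12]).astype(int); cv2.imwrite("pics/s5.png",cv2.resize(c["img"][v-90:v+60,u-100:u+100],(800,600)))
E
```

```text
{'time': 7.775, 'q': [-0.0219, -0.0657, 2.1973, -0.0158, 0.8165, -1.488], 'joint_vel': [-0.0138, 0.072, -0.2103, 0.0252, 0.3227, -0.0336], 'joint_torque': [-0.1853, -35.5849, -36.4487, -0.2922, -1.1322, -0.0118], 'tool_pos': [0.5096, 0.0099, 0.1329], 'tcp_rot': [-1.3982, -1.2743, 1.0455], 'wrist_force': [3.937, 1.0519, -9.9329], 'torque': [0.0638, 0.2722, -0.0632], 'width': 0.5043}
grip angle now 16.42 r 0.2368 phi 78.9 y 0.0003
[-0.0002,-0.0107,-0.0072,0.019,0,0.003,0.3], # [0.515 0.009 0.145]
[0,-0.0108,-0.0071,0.019,0,0,0.3], # [0.52  0.009 0.157]
[0,-0.0105,-0.0075,0.019,0,0,0.3], # [0.525 0.008 0.168]
[0,-0.0102,-0.0079,0.019,0,0,0.3], # [0.532 0.007 0.179]
[0,-0.0099,-0.0082,0.019,0,0,0.3], # [0.539 0.007 0.19 ]
[0,-0.0096,-0.0086,0.019,0,0,0.3], # [0.546 0.006 0.201]
[0,-0.0093,-0.0089,0.019,0,0,0.3], # [0.555 0.005 0.211]
[0,-0.009,-0.0092,0.019,0,0,0.3], # [0.563 0.005 0.22 ]
[0,-0.0086,-0.0096,0.019,0,0,0.3], # [0.572 0.004 0.229]
[0,-0.0083,-0.0099,0.019,0,0,0.3], # [0.582 0.003 0.237]
```

View pics/s5.png

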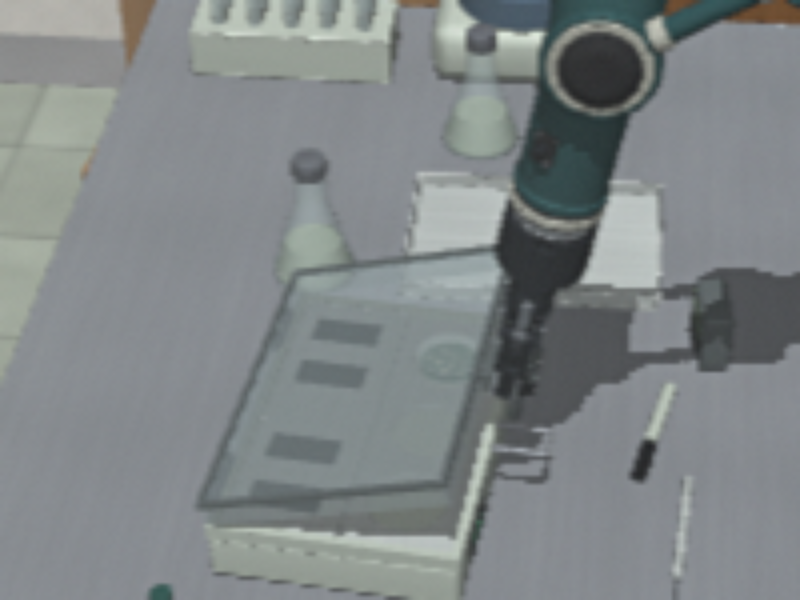

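>>> jog_arm:
  increments:
    - [0,-0.011,-0.007,0.019,0,0,0.3]
    - [0,-0.011,-0.007,0.019,0,0,0.3]
    - [0,-0.0105,-0.0075,0.019,0,0,0.3]
    - [0,-0.01,-0.008,0.019,0,0,0.3]
    - [0,-0.01,-0.008,0.019,0,0,0.3]
    - [0,-0.0095,-0.0085,0.019,0,0,0.3]
    - [0,-0.0095,-0.009,0.019,0,0,0.3]
    - [0,-0.009,-0.009,0.019,0,0,0.3]

```text
time: 8.82
tool_pos: [0.5439, 0.0066, 0.1982]
tcp_rot: [-1.24, -1.129, 1.144]
wrist_force: [-7.9, 0.7, -2.9]
width: 0.505
```

```bash
python3 - <<'E'
from h import *
st(); arc(0,66,98,10,.3)
E
```

```text
{'time': 8.825, 'q': [-0.0355, 0.0616, 1.9269, 0.0032, 1.1684, -1.512], 'joint_vel': [-0.0109, 0.1848, -0.2855, 0.0155, 0.3473, -0.017], 'joint_torque': [-0.6544, -42.4943, -41.0132, -0.3132, -3.1836, -0.0023], 'tool_pos': [0.5439, 0.0066, 0.1982], 'tcp_rot': [-1.2395, -1.1288, 1.1438], 'wrist_force': [-7.8771, 0.749, -2.9033], 'torque': [0.2461, 1.6235, -0.0102], 'width': 0.505}
grip angle now 34.7 r 0.2365 phi 90.9 y 0.0003
[-0.0002,-0.01,-0.0081,0.012,0,0.002,0.3], # [0.552 0.006 0.208]
[0,-0.0098,-0.0083,0.012,0,0,0.3], # [0.561 0.005 0.218]
[0,-0.0094,-0.0087,0.012,0,0,0.3], # [0.57  0.004 0.227]
[0,-0.009,-0.0091,0.012,0,0,0.3], # [0.579 0.003 0.235]
[0,-0.0086,-0.0095,0.012,0,0,0.3], # [0.589 0.002 0.243]
[0,-0.0082,-0.0098,0.012,0,0,0.3], # [0.599 0.001 0.251]
[0,-0.0078,-0.0102,0.012,0,0,0.3], # [0.61  0.    0.258]
[0,-0.0074,-0.0105,0.012,0,0,0.3], # [ 0.621 -0.001  0.264]
[0,-0.0069,-0.0108,0.012,0,0,0.3], # [ 0.633 -0.002  0.269]
[0,-0.0064,-0.0111,0.012,0,0,0.3], # [ 0.645 -0.003  0.274]
```

>>> jog_arm:
  increments:
    - [0,-0.01,-0.008,0.02,0,0,0.3]
    - [0,-0.01,-0.0085,0.02,0,0,0.3]
    - [0,-0.0095,-0.0085,0.02,0,0,0.3]
    - [0,-0.009,-0.009,0.02,0,0,0.3]
    - [0,-0.009,-0.0095,0.02,0,0,0.3]
    - [0,-0.0085,-0.01,0.02,0,0,0.3]
    - [0,-0.008,-0.01,0.02,0,0,0.3]
    - [0,-0.008,-0.0105,0.02,0,0,0.3]

```text
time: 9.82
tool_pos: [0.5902, 0.0022, 0.2444]
tcp_rot: [-1.04, -0.945, 1.248]
wrist_force: [-14.6, 0.3, 8.0]
width: 0.507
```

```bash
python3 - <<'E'
from h import *
st(); arc(0,81,112,12,.3)
E
```

```text
{'time': 9.825, 'q': [-0.0462, 0.2819, 1.6063, 0.0135, 1.528, -1.5242], 'joint_vel': [-0.0101, 0.2564, -0.3567, 0.0106, 0.3719, -0.0139], 'joint_torque': [-0.5541, -48.1365, -38.1215, -0.1913, -4.5545, 0.0721], 'tool_pos': [0.5902, 0.0022, 0.2444], 'tcp_rot': [-1.0395, -0.9451, 1.2483], 'wrist_force': [-14.6295, 0.2592, 7.9776], 'torque': [0.405, 2.7474, 0.0453], 'width': 0.5074}
grip angle now 51.06 r 0.236 phi 105.7 y 0.0002
[-0.0002,-0.0081,-0.0063,0.009,0,0,0.3], # [0.598 0.001 0.25 ]
[0,-0.0077,-0.0067,0.009,0,0,0.3], # [0.607 0.    0.256]
[0,-0.0075,-0.007,0.009,0,0,0.3], # [ 0.616 -0.     0.261]
[0,-0.0072,-0.0072,0.009,0,0,0.3], # [ 0.625 -0.001  0.266]
[0,-0.007,-0.0075,0.009,0,0,0.3], # [ 0.634 -0.002  0.27 ]
[0,-0.0067,-0.0077,0.009,0,0,0.3], # [ 0.643 -0.003  0.274]
[0,-0.0064,-0.0079,0.009,0,0,0.3], # [ 0.653 -0.004  0.278]
[0,-0.0062,-0.0082,0.009,0,0,0.3], # [ 0.663 -0.005  0.281]
[0,-0.0059,-0.0084,0.009,0,0,0.3], # [ 0.672 -0.006  0.283]
[0,-0.0056,-0.0086,0.009,0,0,0.3], # [ 0.682 -0.007  0.286]
[0,-0.0053,-0.0088,0.009,0,0,0.3], # [ 0.692 -0.008  0.287]
[0,-0.005,-0.0089,0.009,0,0,0.3], # [ 0.702 -0.009  0.289]
```

>>> jog_arm:
  increments:
    - [0,-0.0085,-0.0055,0.009,0,0,0.3]
    - [0,-0.0085,-0.006,0.009,0,0,0.3]
    - [0,-0.0075,-0.007,0.009,0,0,0.3]
    - [0,-0.0075,-0.007,0.009,0,0,0.3]
    - [0,-0.007,-0.0075,0.009,0,0,0.3]
    - [0,-0.007,-0.0075,0.009,0,0,0.3]
    - [0,-0.0065,-0.008,0.009,0,0,0.3]
    - [0,-0.0065,-0.008,0.009,0,0,0.3]
    - [0,-0.006,-0.008,0.009,0,0,0.3]

```text
time: 10.95
tool_pos: [0.6629, -0.0048, 0.2797]
tcp_rot: [-0.944, -0.858, 1.291]
wrist_force: [-5.3, 0.3, -2.7]
width: 0.511
```

```bash
python3 - <<'E'
from h import *
st(); arc(0,77,112,4,.3)
E
```

```text
{'time': 10.95, 'q': [-0.0525, 0.4822, 1.2962, 0.0155, 1.7599, -1.5289], 'joint_vel': [-0.0058, 0.2008, -0.3008, 0.0014, 0.197, -0.0065], 'joint_torque': [-0.2315, -65.0052, -38.985, -0.0702, -0.0717, -0.0053], 'tool_pos': [0.6629, -0.0048, 0.2797], 'tcp_rot': [-0.9442, -0.8578, 1.2912], 'wrist_force': [-5.303, 0.272, -2.6596], 'torque': [0.1029, 1.0326, -0.0421], 'width': 0.5107}
grip angle now 71.11 r 0.235 phi 112.7 y 0.0002
[-0.0002,-0.0047,-0.004,-0.003,0,-0.001,0.3], # [ 0.668 -0.006  0.282]
[0,-0.0036,-0.0049,-0.003,0,0,0.3], # [ 0.674 -0.006  0.284]
[0,-0.0035,-0.005,-0.003,0,0,0.3], # [ 0.68  -0.007  0.285]
[0,-0.0033,-0.0051,-0.003,0,0,0.3], # [ 0.686 -0.007  0.286]
```

>>> jog_arm:
  increments:
    - [0,-0.0045,-0.004,0,0,0,0.3]
    - [0,-0.0035,-0.005,0,0,0,0.3]
    - [0,-0.0035,-0.005,0,0,0,0.3]
    - [0,-0.003,-0.004,0,0,0,0.3]
    - [0,0,0,0,0,0,0.4]
    - [0,0,0,0,0,0,0.7]
    - [0,0,0,0,0,0,1]
    - [0,0,0,0,0,0,1]
    - [0,0,0,0,0,0,1]
    - [0,0,0,0,0,0,1]

```text
time: 12.2
tool_pos: [0.6884, -0.0074, 0.2894]
tcp_rot: [-0.95, -0.863, 1.289]
wrist_force: [-0.2, -1.0, -0.8]
width: 1.003
```

```bash
python3 - <<'E'
from h import *
st(); arc(0,77,112,4,.3)
c=read_camera("side"); u,v=w2px(c,[.6,0,.2]).astype(int); cv2.imwrite("pics/s6.png",cv2.resize(c["img"][v-90:v+60,u-100:u+100],(800,600)))
E
```

```text
{'time': 12.2, 'q': [-0.0538, 0.5254, 1.2146, 0.0146, 1.7915, -1.5298], 'joint_vel': [0.0, -0.0057, -0.0042, 0.0008, -0.0019, -0.0004], 'joint_torque': [-0.0038, -64.271, -35.9447, 0.0741, 2.0241, 0.0001], 'tool_pos': [0.6884, -0.0074, 0.2894], 'tcp_rot': [-0.9495, -0.8625, 1.2893], 'wrist_force': [-0.1897, -1.0193, -0.8433], 'torque': [-0.0696, -0.145, 0.0047], 'width': 1.0027}
grip angle now 77.67 r 0.2388 phi 112.4 y 0.0
[0,0.0025,-0.0008,-0.002,0,-0.001,0.3], # [ 0.688 -0.007  0.287]
[0,0.0004,0.0006,-0.002,0,0,0.3], # [ 0.688 -0.007  0.287]
[0,0.0004,0.0006,-0.002,0,0,0.3], # [ 0.687 -0.007  0.287]
[0,0.0004,0.0006,-0.002,0,0,0.3], # [ 0.686 -0.007  0.286]
```

View pics/s6.png

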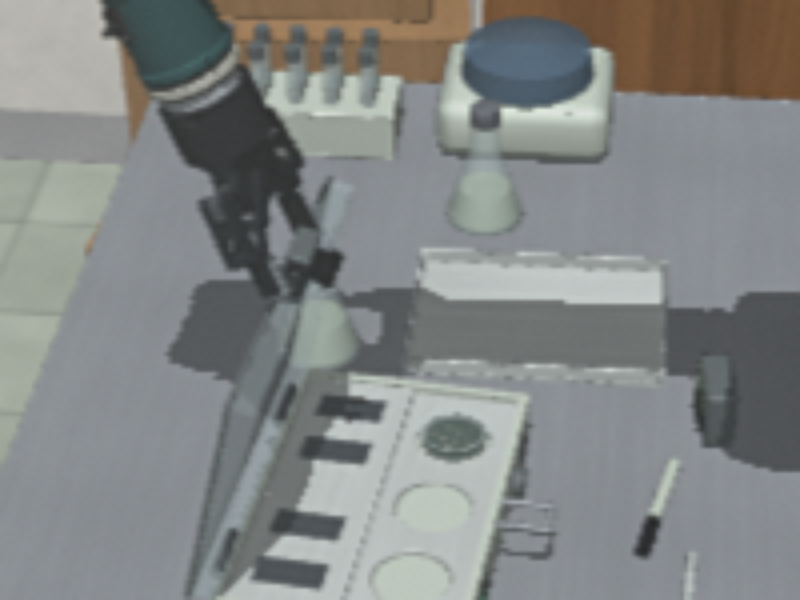

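```bash
python3 - <<'E'
from h import *
s=readout.read_state(); p=s["tool_pos"]; M=R.from_rotvec(s["tcp_rot"]).as_matrix()
plan([(p-.085*M[:,1],None,3,1),([.56,-.088,.36],rot(90),5,1),([.555,-.088,.19],rot(90),5,.9)])
E
```

```text
[0,-0.0283,0,0,0,0,1],[0,-0.0283,0,0,0,0,1],[0,-0.0283,0,0,0,0,1], # [ 0.721 -0.01   0.368]
[-0.0185,0.0131,0.0276,-0.078,0,0,1],[-0.0185,0.0109,0.0285,-0.078,0,0,1],[-0.0185,0.0086,0.0293,-0.078,0,0,1],[-0.0185,0.0063,0.0299,-0.078,0,0,1],[-0.0185,0.004,0.0303,-0.078,0,0,1], # [ 0.56  -0.088  0.36 ]
[-0.0001,0.034,0.001,0,0,0,0.9],[-0.0001,0.034,0.001,0,0,0,0.9],[-0.0001,0.034,0.001,0,0,0,0.9],[-0.0001,0.034,0.001,0,0,0,0.9],[-0.0001,0.034,0.001,0,0,0,0.9], # [ 0.555 -0.088  0.19 ]
```

>>> jog_arm:
  increments:
    - [0,-0.028,0,0,0,0,1]
    - [0,-0.028,0,0,0,0,1]
    - [0,-0.028,0,0,0,0,1]
    - [-0.0185,0.013,0.0275,-0.078,0,0,1]
    - [-0.0185,0.011,0.0285,-0.078,0,0,1]
    - [-0.0185,0.0085,0.0295,-0.078,0,0,1]
    - [-0.0185,0.0065,0.03,-0.078,0,0,1]
    - [-0.0185,0.004,0.03,-0.078,0,0,1]
    - [0,0,0,0,0,0,1]

```text
time: 13.38
tool_pos: [0.5583, -0.0902, 0.3535]
tcp_rot: [-1.257, -1.142, 1.14]
wrist_force: [-0.2, -0.1, 0.0]
width: 1.0
```

```bash
python3 - <<'E'
from h import *
s=st()
plan([([.555,-.088,.19],rot(90),6,.9)])
E
```

```text
{'time': 13.375, 'q': [-0.203, 0.0046, 1.6995, -0.0021, 1.4325, -1.6802], 'joint_vel': [0.0116, 0.0296, -0.0598, 0.0154, -0.0329, 0.0019], 'joint_torque': [-0.48, -39.7385, -37.1551, -0.1679, 0.0946, -0.0972], 'tool_pos': [0.5583, -0.0902, 0.3535], 'tcp_rot': [-1.2573, -1.1421, 1.1401], 'wrist_force': [-0.1503, -0.0992, 0.0404], 'torque': [0.0046, -0.0206, 0.0214], 'width': 0.9995}
[0.0004,0.0272,0.0007,0.001,0,0,0.9],[0.0004,0.0272,0.0007,0.001,0,0,0.9],[0.0004,0.0272,0.0007,0.001,0,0,0.9],[0.0004,0.0272,0.0006,0.001,0,0,0.9],[0.0003,0.0272,0.0006,0.001,0,0,0.9],[0.0003,0.0272,0.0006,0.001,0,0,0.9], # [ 0.555 -0.088  0.19 ]
```

>>> jog_arm:
  increments:
    - [0,0.027,0.0005,0,0,0,0.9]
    - [0,0.027,0.0005,0,0,0,0.9]
    - [0,0.027,0.0005,0,0,0,0.9]
    - [0,0.027,0.0005,0,0,0,0.9]
    - [0,0.027,0.0005,0,0,0,0.9]
    - [0,0.027,0.0005,0,0,0,0.9]
    - [0,0,0,0,0,0,0.9]

```text
time: 14.25
tool_pos: [0.5645, -0.0895, 0.1912]
tcp_rot: [-1.262, -1.148, 1.136]
wrist_force: [0.1, -0.0, 0.5]
width: 0.896
```

```bash
python3 - <<'E'
from h import *
s=st(); c=read_camera("wrist"); cv2.imwrite("pics/w7.png",c["img"]); W=cloud(c)
w1=H-.149*XI-.092*YI+(.048-H[2])*ZZ
print("pred",w1.round(4),w2px(c,w1+[0,0,.015]).round(1), "well2",w2px(c,w1+.092*YI+[0,0,.005]).round(1))
for r in spotter.masks_of(c,"grown_1_mid")[:2]:
    q=W[r["mask"]]; e=cv2.fitEllipse(max(cv2.findContours(r["mask"].astype(np.uint8),0,1)[0],key=len)); print(r["p"],e,np.nanmedian(q,0).round(4),px2w(c,*e[0],h=.062).round(4))
for r in best(c,"well",4): print("well",r["p"],r["location"],px2w(c,*r["location"],h=.048).round(4))
E
```

```text
{'time': 14.25, 'q': [-0.2006, 0.1022, 1.8964, -0.0004, 1.1304, -1.6785], 'joint_vel': [0.0064, -0.0096, -0.0609, 0.0013, 0.0024, 0.0026], 'joint_torque': [-0.0731, -40.5323, -34.7818, -0.0076, -0.2754, -0.0015], 'tool_pos': [0.5645, -0.0895, 0.1912], 'tcp_rot': [-1.2623, -1.1484, 1.1364], 'wrist_force': [0.0543, -0.0289, 0.5075], 'torque': [0.0203, 0.0334, -0.0208], 'width': 0.8957}
pred [ 0.5709 -0.0886  0.048 ] [281.3 209.6] well2 [387.1 206.5]
0.84 ((281.36419677734375, 206.4001922607422), (69.39697265625, 70.18453216552734), 100.01325225830078) [ 0.5679 -0.0884  0.0636] [ 0.5684 -0.0883  0.062 ]
0.55 ((378.46575927734375, 240.9608917236328), (287.4111633300781, 415.9222717285156), 87.26255798339844) [ 0.6113 -0.0077  0.057 ] [ 0.6074 -0.007   0.062 ]
well 0.97 [382.8, 203.6] [0.5783 0.0007 0.048 ]
well 0.77 [488.6, 199.2] [0.5826 0.0931 0.048 ]
```

View pics/w7.png

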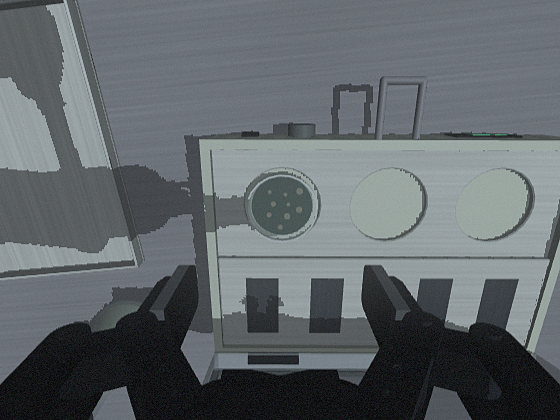

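```bash
python3 - <<'E'
from h import *
plan([([.5685,-.0885,.064],rot(90),7,.88)])
E
```

```text
[0.0003,0.0187,0.0001,0.003,0,0,0.88],[0.0003,0.0187,0.0001,0.003,0,0,0.88],[0.0003,0.0187,0,0.003,0,0,0.88],[0.0003,0.0187,0,0.003,0,0,0.88],[0.0003,0.0187,-0.0001,0.003,0,0,0.88],[0.0003,0.0187,-0.0001,0.003,0,0,0.88],[0.0003,0.0187,-0.0002,0.003,0,0,0.88], # [ 0.568 -0.089  0.064]
```

>>> jog_arm:
  increments:
    - [0,0.0185,0.0005,0.003,0,0,0.88]
    - [0,0.0185,0.0005,0.003,0,0,0.88]
    - [0,0.0185,0.0005,0.003,0,0,0.88]
    - [0,0.0185,0.0005,0.003,0,0,0.88]
    - [0,0.0185,0.0005,0.003,0,0,0.88]
    - [0,0,0,0,0,0,0.88]

```text
time: 15.15
tool_pos: [0.5663, -0.0904, 0.0977]
tcp_rot: [-1.258, -1.143, 1.14]
wrist_force: [-0.3, -0.0, 0.6]
width: 0.879
```

```bash
python3 - <<'E'
from h import *
st();plan([([.5685,-.0885,.064],rot(90),3,.88)])
E
```

```text
{'time': 15.15, 'q': [-0.2005, 0.2066, 1.9656, -0.0027, 0.9636, -1.6769], 'joint_vel': [0.001, -0.0085, -0.019, -0.0005, -0.0066, 0.0001], 'joint_torque': [-0.0201, -43.0953, -31.8252, -0.0122, -0.1875, 0.0011], 'tool_pos': [0.5663, -0.0904, 0.0977], 'tcp_rot': [-1.2578, -1.143, 1.1402], 'wrist_force': [-0.314, -0.0227, 0.5803], 'torque': [-0.0303, 0.022, 0.0087], 'width': 0.8789}
[0.0007,0.0112,-0.0006,0.002,0.001,-0.001,0.88],[0.0007,0.0112,-0.0006,0.002,0.001,-0.001,0.88],[0.0007,0.0112,-0.0006,0.002,0.001,-0.001,0.88], # [ 0.568 -0.088  0.064]
```

>>> jog_arm:
  increments:
    - [0.0005,0.011,-0.0005,0.002,0,0,0.88]
    - [0.0005,0.011,-0.0005,0.002,0,0,0.88]
    - [0.0005,0.0105,-0.0005,0.002,0,0,0.88]
    - [0,0,0,0,0,0,0.88]
  force: 25

```text
time: 15.65
tool_pos: [0.5693, -0.0893, 0.0639]
tcp_rot: [-1.255, -1.14, 1.142]
wrist_force: [-0.3, 0.8, -0.1]
width: 0.881
```

```bash
python3 - <<'E'
from h import *
s=st();plan([([.5685,-.0885,.063],rot(90),1,.88)])
c=read_camera("wrist"); W=cloud(c)
M=R.from_rotvec(s["tcp_rot"]); 
m=(W[...,2]<.1)&(W[...,2]>.04); cv2.imwrite("pics/w8.png",c["img"])
E
```

```text
{'time': 15.65, 'q': [-0.1972, 0.2563, 1.9772, -0.0036, 0.9067, -1.6729], 'joint_vel': [0.0013, -0.0096, -0.0139, -0.0018, -0.0032, 0.0007], 'joint_torque': [-0.0047, -44.4569, -30.4086, -0.0102, -0.1058, 0.0038], 'tool_pos': [0.5693, -0.0893, 0.0639], 'tcp_rot': [-1.2546, -1.1398, 1.1423], 'wrist_force': [-0.284, 0.8041, -0.0873], 'torque': [-0.028, -0.0157, 0.0221], 'width': 0.8807}
[0.0007,0.0009,0.0009,0.001,0.002,-0.003,0.88], # [ 0.568 -0.088  0.063]
```

View pics/w8.png

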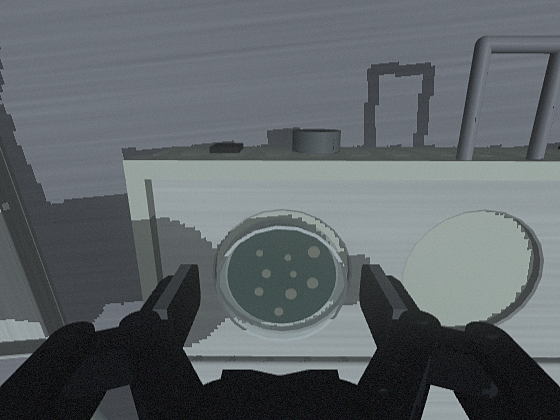

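>>> jog_arm:
  increments:
    - [0,0,0,0,0,0,0.6]
    - [0,0,0,0,0,0,0.6]
    - [0,0,0,0,0,0,0.6]
    - [0,0,0,0,0,0,0.6]
    - [0,-0.01,0,0,0,0,0.6]
    - [0,-0.02,0,0,0,0,0.6]
    - [0,-0.03,0,0,0,0,0.6]
    - [0,-0.03,0,0,0,0,0.6]
    - [0,0,0,0,0,0,0.6]
  force: 30

```text
time: 16.82
tool_pos: [0.5705, -0.0893, 0.1607]
tcp_rot: [-1.258, -1.143, 1.141]
wrist_force: [-0.2, 0.3, -0.2]
width: 0.685
```

```bash
python3 - <<'E'
from h import *
s=st(); c=read_camera("wrist"); W=cloud(c); M=R.from_rotvec(s["tcp_rot"])
for r in spotter.masks_of(c,"grown_1_mid")[:2]:
    q=W[r["mask"]]; print(r["p"],r["location"],np.nanmedian(q,0).round(4),M.inv().apply(np.nanmedian(q,0)-s["tool_pos"]).round(4))
# tray corners via top camera
t=read_camera("top"); 
for r in spotter.masks_of(t,"tray_in")[:2]:
    W=cloud(t); q=W[r["mask"]][:,:2].astype(np.float32); print("tray",r["p"],cv2.minAreaRect(q[~np.isnan(q[:,0])]))
for r in best(t,"tray_in",2): print(r["p"],px2w(t,*r["location"],h=.003))
cv2.imwrite("pics/t8.png",t["img"])
plan([([.565,-.12,.20],None,2,.6),([.53,-.25,.17],rot(90,0),4,.6),([.51,-.343,.12],rot(90,0),4,.6)])
E
```

```text
{'time': 16.825, 'q': [-0.1967, 0.1453, 1.9081, -0.0032, 1.0822, -1.6731], 'joint_vel': [0.0004, 0.0198, 0.0414, 0.0018, 0.0009, 0.0022], 'joint_torque': [0.0302, -42.6895, -34.0588, -0.0121, 0.2325, -0.0002], 'tool_pos': [0.5705, -0.0893, 0.1607], 'tcp_rot': [-1.2584, -1.1427, 1.1406], 'wrist_force': [-0.2334, 0.2721, -0.1924], 'torque': [-0.018, 0.0048, -0.0084], 'width': 0.6854}
0.87 [277.9, 276.7] [ 0.5673 -0.0888  0.1589] [0.0002 0.0018 0.0033]
tray 0.8 ((0.5122185945510864, -0.34059929847717285), (0.2572362422943115, 0.193264439702034), 0.8864213228225708)
tray 0.75 ((0.7096909284591675, 0.06948045641183853), (0.23517191410064697, 0.20682816207408905), 84.11750793457031)
0.64 [ 0.51009822 -0.34320037  0.003     ]
0.58 [ 0.34344221 -0.19557304  0.003     ]
[-0.0158,-0.0223,-0.0004,0,0,0,0.6],[-0.0158,-0.0223,-0.0004,0,0,0,0.6], # [ 0.565 -0.12   0.2  ]
[-0.0332,0.0076,0.0057,-0.001,-0.023,-0.001,0.6],[-0.033,0.0076,0.0064,-0.001,-0.023,-0.001,0.6],[-0.0329,0.0076,0.0072,-0.001,-0.023,-0.001,0.6],[-0.0327,0.0075,0.008,-0.001,-0.023,-0.001,0.6], # [ 0.53 -0.25  0.17]
[-0.0233,0.0125,0.005,0,0,0,0.6],[-0.0233,0.0125,0.005,0,0,0,0.6],[-0.0233,0.0125,0.005,0,0,0,0.6],[-0.0233,0.0125,0.005,0,0,0,0.6], # [ 0.51  -0.343  0.12 ]
```

>>> jog_arm:
  increments:
    - [-0.016,-0.022,0,0,0,0,0.6]
    - [-0.016,-0.022,0,0,0,0,0.6]
    - [-0.033,0.0075,0.006,0,-0.023,0,0.6]
    - [-0.033,0.0075,0.0065,0,-0.023,0,0.6]
    - [-0.033,0.0075,0.007,0,-0.023,0,0.6]
    - [-0.033,0.0075,0.008,0,-0.023,0,0.6]
    - [-0.0235,0.0125,0.005,0,0,0,0.6]
    - [-0.0235,0.0125,0.005,0,0,0,0.6]
    - [-0.0235,0.0125,0.005,0,0,0,0.6]
    - [-0.0235,0.0125,0.005,0,0,0,0.6]

```text
time: 18.32
tool_pos: [0.5001, -0.3476, 0.1043]
tcp_rot: [-1.183, -1.199, 1.22]
wrist_force: [1.2, -0.1, -0.2]
width: 0.684
```

```bash
python3 - <<'E'
from h import *
s=st(); c=read_camera("wrist"); W=cloud(c); M=R.from_rotvec(s["tcp_rot"])
for r in spotter.masks_of(c,"grown_1_mid")[:1]:
    q=W[r["mask"]]; print(r["p"],r["location"],np.nanmedian(q,0).round(4),M.inv().apply(np.nanmedian(q,0)-s["tool_pos"]).round(4))
plan([([.511,-.342,.04],rot(90,0),5,.6),([.511,-.342,.0215],rot(90,0),2,.6)])
E
```

```text
{'time': 18.325, 'q': [-0.6436, 0.278, 1.8619, -0.0101, 1.0258, -2.2151], 'joint_vel': [-0.2982, 0.2479, -0.0809, -0.0086, -0.159, -0.2927], 'joint_torque': [1.2032, -49.3124, -31.9702, -0.0641, 0.3392, 0.3077], 'tool_pos': [0.5001, -0.3476, 0.1043], 'tcp_rot': [-1.1827, -1.1992, 1.2195], 'wrist_force': [1.2366, -0.1434, -0.1994], 'torque': [-0.0371, -0.0543, -0.06], 'width': 0.6837}
0.76 [280.4, 276.8] [ 0.4966 -0.3475  0.1025] [0.0001 0.0019 0.0035]
[0.0012,0.0126,-0.0028,-0.005,0.001,0.002,0.6],[0.0012,0.0126,-0.0027,-0.005,0.001,0.002,0.6],[0.0012,0.0126,-0.0026,-0.005,0.001,0.002,0.6],[0.0012,0.0126,-0.0026,-0.005,0.001,0.002,0.6],[0.0013,0.0126,-0.0025,-0.005,0.001,0.002,0.6], # [ 0.511 -0.342  0.04 ]
[0,0.0093,0,0,0,0,0.6],[0,0.0093,0,0,0,0,0.6], # [ 0.511 -0.342  0.022]
```

>>> jog_arm:
  increments:
    - [0.001,0.0125,-0.0025,-0.005,0,0.002,0.6]
    - [0.001,0.0125,-0.0025,-0.005,0,0.002,0.6]
    - [0.001,0.0125,-0.0025,-0.005,0,0.002,0.6]
    - [0.001,0.0125,-0.0025,-0.005,0,0.002,0.6]
    - [0.001,0.0125,-0.0025,-0.005,0,0.002,0.6]
    - [0,0.009,0,0,0,0,0.6]
    - [0,0.008,0,0,0,0,0.6]
    - [0,0,0,0,0,0,0.6]

```text
time: 19.42
tool_pos: [0.5127, -0.3409, 0.019]
tcp_rot: [-1.208, -1.214, 1.215]
wrist_force: [0.1, 0.4, 0.6]
width: 0.683
```

```bash
python3 - <<'E'
from h import *
s=st(); M=R.from_rotvec(s["tcp_rot"]); print(M.as_matrix().round(3))
E
```

```text
{'time': 19.425, 'q': [-0.6268, 0.3801, 1.9111, -0.0011, 0.8484, -2.203], 'joint_vel': [0.0003, 0.0028, -0.0006, 0.001, -0.004, -0.0011], 'joint_torque': [0.0579, -49.8517, -28.9027, 0.0045, 0.018, 0.0041], 'tool_pos': [0.5127, -0.3409, 0.019], 'tcp_rot': [-1.2084, -1.2137, 1.2145], 'wrist_force': [0.0561, 0.4199, 0.6161], 'torque': [0.0219, 0.0346, -0.0561], 'width': 0.6835}
[[-0.006  0.001 -1.   ]
 [ 1.    -0.002 -0.006]
 [-0.002 -1.    -0.001]]
```

>>> jog_arm:
  increments:
    - [0,0,0,0,0,0,0.95]
    - [0,0,0,0,0,0,0.95]
    - [0,0,0,0,0,0,0.95]
    - [0,-0.02,0,0,0,0,0.95]
    - [0,-0.04,0,0,0,0,0.95]
    - [0,-0.05,0,0,0,0,0.95]
    - [0,-0.05,0,0,0,0,0.95]
    - [0,-0.05,0.005,0,0,0,0.95]
    - [0,0,0,0,0,0,0.95]

```text
time: 20.55
tool_pos: [0.5079, -0.3413, 0.2431]
tcp_rot: [-1.215, -1.215, 1.215]
wrist_force: [-0.3, 0.2, 0.0]
width: 0.947
```

```bash
python3 - <<'E'
from h import *
s=st(); c=read_camera("wrist"); W=cloud(c)
for r in spotter.masks_of(c,"grown_1_mid")[:1]: print("wrist",r["p"],np.nanmedian(W[r["mask"]],0).round(4))
t=read_camera("top"); W=cloud(t)
for r in spotter.masks_of(t,"fresh_1_mid")[:4]: print("top fresh",r["p"],r["location"],np.nanmedian(W[r["mask"]],0).round(4))
plan([([.46,-.1,.27],rot(90),6,.95),([.48,.2,.27],rot(90),6,.95),([.49,.34,.27],rot(90),4,.95)])
E
```

```text
{'time': 20.55, 'q': [-0.632, 0.142, 1.7533, -0.001, 1.238, -2.2082], 'joint_vel': [0.0026, 0.0195, 0.0564, 0.0041, 0.004, 0.0017], 'joint_torque': [-0.037, -44.4284, -36.1662, -0.0236, 0.278, -0.0108], 'tool_pos': [0.5079, -0.3413, 0.2431], 'tcp_rot': [-1.2151, -1.2153, 1.2147], 'wrist_force': [-0.2919, 0.2428, 0.0309], 'torque': [0.0057, -0.0273, -0.0551], 'width': 0.9474}
wrist 0.93 [ 0.5108 -0.3408  0.0186]
top fresh 0.66 [177.5, 207.2] [0.5479 0.3012 0.018 ]
[0.0398,-0.0058,0.0072,-0.001,0.017,0,0.95],[0.0397,-0.0059,0.0079,-0.001,0.017,0,0.95],[0.0396,-0.0059,0.0085,-0.001,0.017,0,0.95],[0.0394,-0.0059,0.0092,-0.001,0.017,0,0.95],[0.0392,-0.0059,0.0098,-0.001,0.017,0,0.95],[0.0391,-0.006,0.0105,-0.001,0.017,0,0.95], # [ 0.46 -0.1   0.27]
[0.0501,0,0.0014,0,0,0,0.95],[0.0501,0,0.0014,0,0,0,0.95],[0.0501,0,0.0014,0,0,0,0.95],[0.0501,0,0.0014,0,0,0,0.95],[0.0501,0,0.0014,0,0,0,0.95],[0.0501,0,0.0014,0,0,0,0.95], # [0.48 0.2  0.27]
[0.0351,0,0.0008,0,0,0,0.95],[0.0351,0,0.0008,0,0,0,0.95],[0.0351,0,0.0008,0,0,0,0.95],[0.0351,0,0.0008,0,0,0,0.95], # [0.49 0.34 0.27]
```

>>> jog_arm:
  increments:
    - [0.04,-0.006,0.007,0,0.017,0,0.95]
    - [0.04,-0.006,0.008,0,0.017,0,0.95]
    - [0.04,-0.006,0.0085,0,0.017,0,0.95]
    - [0.0395,-0.006,0.009,0,0.017,0,0.95]
    - [0.039,-0.006,0.01,0,0.017,0,0.95]
    - [0.039,-0.006,0.0105,0,0.017,0,0.95]
    - [0.05,0,0.0015,0,0,0,0.95]
    - [0.05,0,0.0015,0,0,0,0.95]
    - [0.05,0,0.0015,0,0,0,0.95]
    - [0.05,0,0.0015,0,0,0,0.95]

```text
time: 22.0
tool_pos: [0.4629, 0.1132, 0.2532]
tcp_rot: [-1.217, -1.103, 1.142]
wrist_force: [0.2, -0.1, 0.1]
width: 0.951
```

>>> jog_arm:
  increments:
    - [0.05,0,0.0015,0,0,0,0.95]
    - [0.05,0,0.0015,0,0,0,0.95]
    - [0.035,0,0.001,0,0,0,0.95]
    - [0.035,0,0.001,0,0,0,0.95]
    - [0.035,0,0.001,0,0,0,0.95]
    - [0.035,0,0.001,0,0,0,0.95]
    - [0,0,0,0,0,0,0.95]

```text
time: 22.88
tool_pos: [0.4723, 0.3607, 0.2371]
tcp_rot: [-1.206, -1.081, 1.17]
wrist_force: [-1.1, 0.2, 0.3]
width: 0.95
```

```bash
python3 - <<'E'
from h import *
s=st(); c=read_camera("wrist"); W=cloud(c); cv2.imwrite("pics/w9.png",c["img"])
for r in spotter.masks_of(c,"fresh_1_mid")[:4]:
    q=W[r["mask"]]; e=cv2.fitEllipse(max(cv2.findContours(r["mask"].astype(np.uint8),0,1)[0],key=len)); print(r["p"],np.round(e[0],1),np.round(e[1],1),np.nanmedian(q,0).round(4),px2w(c,*e[0],h=.018).round(4))
E
```

```text
{'time': 22.875, 'q': [0.5881, 0.1541, 1.7522, 0.0409, 1.2946, -0.8934], 'joint_vel': [-0.0184, 0.0034, 0.0355, -0.0264, 0.017, -0.0017], 'joint_torque': [0.8439, -44.6081, -36.8231, 0.4417, 0.132, 0.1197], 'tool_pos': [0.4723, 0.3607, 0.2371], 'tcp_rot': [-1.206, -1.0812, 1.1696], 'wrist_force': [-1.1242, 0.1572, 0.3081], 'torque': [-0.0501, -0.0039, -0.0455], 'width': 0.9495}
0.95 [238.  261.4] [49.2 50.1] [0.5468 0.3027 0.0186] [0.5471 0.3027 0.018 ]
```

View pics/w9.png

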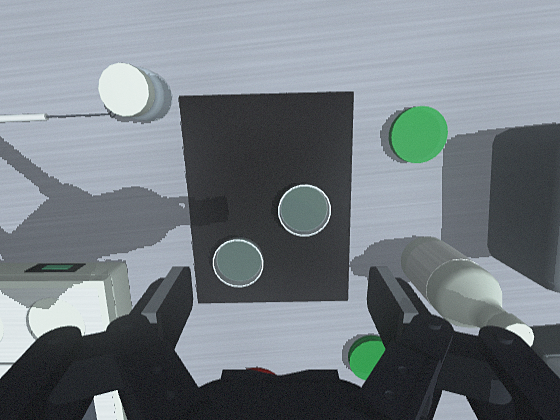

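```bash
python3 - <<'E'
from h import *
c=read_camera("wrist"); print("B",px2w(c,304,210,h=.018).round(4),"A",px2w(c,238,262,h=.018).round(4))
plan([([.547,.3027,.07],rot(90),6,.9)])
E
```

```text
B [0.4927 0.3826 0.018 ] A [0.5478 0.3001 0.018 ]
[-0.0077,0.0271,-0.0152,-0.012,-0.001,-0.001,0.9],[-0.0078,0.0272,-0.0149,-0.012,-0.001,-0.001,0.9],[-0.0078,0.0274,-0.0145,-0.012,-0.001,-0.001,0.9],[-0.0079,0.0275,-0.0142,-0.012,-0.001,-0.001,0.9],[-0.0079,0.0277,-0.0139,-0.012,-0.001,-0.001,0.9],[-0.008,0.0279,-0.0135,-0.012,-0.001,-0.001,0.9], # [0.547 0.303 0.07 ]
```

>>> jog_arm:
  increments:
    - [-0.008,0.027,-0.015,-0.012,0,0,0.9]
    - [-0.008,0.027,-0.015,-0.012,0,0,0.9]
    - [-0.008,0.0275,-0.0145,-0.012,0,0,0.9]
    - [-0.008,0.0275,-0.014,-0.012,0,0,0.9]
    - [-0.008,0.0275,-0.014,-0.012,0,0,0.9]
    - [-0.008,0.028,-0.0135,-0.012,0,0,0.9]
    - [0,0,0,0,0,0,0.9]

```text
time: 23.9
tool_pos: [0.548, 0.2898, 0.0663]
tcp_rot: [-1.27, -1.123, 1.132]
wrist_force: [-0.2, -0.5, -0.1]
width: 0.898
```

```bash
cat >> h.py <<'E'
def dish(name,h=.018,n=3):
    s=st(); c=read_camera("wrist"); W=cloud(c); out=[]
    for r in spotter.masks_of(c,name)[:n]:
        e=cv2.fitEllipse(max(cv2.findContours(r["mask"].astype(np.uint8),0,1)[0],key=len)); q=px2w(c,*e[0],h=h); out.append(q); print(round(r["p"],2),np.round(e[0],1),np.round(e[1],1),"med",np.nanmedian(W[r["mask"]],0).round(4),"pos",q.round(4))
    return c,out
E
python3 - <<'E'
from h import *
c,o=dish("fresh_1_mid"); q=min(o,key=lambda p:np.hypot(p[0]-.547,p[1]-.302)); q[2]=.0195
plan([(q,rot(90),4,.9)])
E
```

```text
{'time': 23.9, 'q': [0.4517, 0.3282, 1.8765, -0.0125, 0.9394, -0.9994], 'joint_vel': [-0.0004, -0.0347, -0.0219, 0.0081, 0.0076, 0.0002], 'joint_torque': [-0.3882, -48.615, -31.3482, -0.1628, -0.3327, -0.044], 'tool_pos': [0.548, 0.2898, 0.0663], 'tcp_rot': [-1.2696, -1.1232, 1.132], 'wrist_force': [-0.159, -0.461, -0.1133], 'torque': [0.0072, 0.0151, -0.0129], 'width': 0.8981}
0.96 [300.5 237.6] [ 97.1 100.3] med [0.5462 0.3023 0.0186] pos [0.5463 0.3023 0.018 ]
[0.0026,0.0124,0.0012,0.002,-0.004,-0.002,0.9],[0.0025,0.0124,0.0012,0.002,-0.004,-0.002,0.9],[0.0025,0.0124,0.0012,0.002,-0.004,-0.002,0.9],[0.0025,0.0124,0.0011,0.002,-0.004,-0.002,0.9], # [0.546 0.302 0.02 ]
```

>>> jog_arm:
  increments:
    - [0.012,0,0.002,0.002,-0.015,0,0.9]
    - [0,0.015,0.001,0.002,0,0,0.9]
    - [0,0.015,0.001,0.002,0,0,0.9]
    - [0,0.012,0.001,0,0,0,0.9]
    - [0,0,0,0,0,0,0.9]

```text
time: 24.62
tool_pos: [0.5469, 0.3073, 0.0281]
tcp_rot: [-1.258, -1.142, 1.14]
wrist_force: [-0.6, -1.0, 0.2]
width: 0.901
```

```bash
python3 - <<'E'
from h import *
c,o=dish("fresh_1_mid"); q=o[0]; q[2]=.0195
plan([(q,rot(90),1,.9)])
E
```

```text
{'time': 24.625, 'q': [0.4753, 0.3859, 1.8815, -0.0075, 0.8716, -0.9973], 'joint_vel': [0.0005, -0.0032, -0.0103, -0.0007, -0.0027, 0.0011], 'joint_torque': [0.0512, -50.8217, -29.7578, -0.0156, -0.1338, 0.0026], 'tool_pos': [0.5469, 0.3073, 0.0281], 'tcp_rot': [-1.2583, -1.142, 1.1404], 'wrist_force': [-0.5818, -0.9872, 0.2278], 'torque': [-0.0037, 0.0239, -0.0268], 'width': 0.9013}
0.63 [268.8 272.5] [115.6 122.2] med [0.5455 0.3024 0.0186] pos [0.5457 0.3024 0.018 ]
[-0.0055,0.0099,0.0019,0.007,0.001,-0.002,0.9], # [0.546 0.302 0.02 ]
```

>>> jog_arm:
  increments:
    - [-0.0055,0.005,0.002,0.004,0,0,0.9]
    - [0,0.005,0,0,0,0,0.9]
    - [0,0,0,0,0,0,0.6]
    - [0,0,0,0,0,0,0.6]
    - [0,0,0,0,0,0,0.6]
    - [0,0,0,0,0,0,0.6]
    - [0,-0.02,0,0,0,0,0.6]
    - [0,-0.04,0,0,0,0,0.6]
    - [0,-0.05,0,0,0,0,0.6]
    - [0,-0.05,0,0,0,0,0.6]

```text
time: 25.98
tool_pos: [0.5427, 0.301, 0.1824]
tcp_rot: [-1.254, -1.135, 1.145]
wrist_force: [-0.3, 0.9, -0.7]
width: 0.685
```

```bash
python3 - <<'E'
from h import *
c,o=dish("fresh_1_mid",h=.18)
w3=np.array([.584,.094,.15])
plan([(w3,rot(90),6,.6)])
E
```

```text
{'time': 25.975, 'q': [0.4681, 0.2115, 1.7873, -0.0039, 1.1485, -1.0071], 'joint_vel': [0.002, -0.381, -0.3566, 0.001, 0.7375, -0.0006], 'joint_torque': [0.0487, -45.2957, -33.1683, -0.0183, -0.5089, 0.0009], 'tool_pos': [0.5427, 0.301, 0.1824], 'tcp_rot': [-1.2541, -1.1346, 1.1454], 'wrist_force': [-0.3152, 0.935, -0.6588], 'torque': [0.0076, -0.047, 0.0607], 'width': 0.6849}
0.96 [279.6 280.9] [121.3 127.4] med [0.5417 0.3013 0.1809] pos [0.5421 0.3013 0.18  ]
[-0.0342,0.0066,-0.0093,0.002,0,0,0.6],[-0.0342,0.0066,-0.0093,0.002,0,0,0.6],[-0.0342,0.0066,-0.0093,0.002,0,0,0.6],[-0.0342,0.0066,-0.0093,0.002,0,0,0.6],[-0.0342,0.0066,-0.0093,0.002,0,0,0.6],[-0.0342,0.0066,-0.0094,0.002,0,0,0.6], # [0.584 0.094 0.15 ]
```

>>> jog_arm:
  increments:
    - [-0.034,0,-0.009,0.002,0,0,0.6]
    - [-0.034,0,-0.009,0.002,0,0,0.6]
    - [-0.034,0.004,-0.009,0.002,0,0,0.6]
    - [-0.034,0.004,-0.009,0.002,0,0,0.6]
    - [-0.034,0.004,-0.009,0.002,0,0,0.6]
    - [-0.034,0.005,-0.009,0.002,0,0,0.6]
    - [0,0,0,0,0,0,0.6]

```text
time: 26.95
tool_pos: [0.5846, 0.0909, 0.1805]
tcp_rot: [-1.252, -1.15, 1.134]
wrist_force: [-0.2, 0.7, 0.4]
width: 0.679
```

```bash
python3 - <<'E'
from h import *
s=st(); c=read_camera("wrist"); cv2.imwrite("pics/w10.png",c["img"])
for n in ["well","fresh_1_mid"]:
    for r in best(c,n,3): print(n,r["p"],r["location"],px2w(c,*r["location"],h=.048).round(4))
for k in (-1,0,1):
    w=np.array([.5769,.0025,.048])+k*.092*YI; print(k,w.round(4),w2px(c,w).round(1))
plan([([.584,.094,.09],rot(90),3,.6)])
E
```

```text
{'time': 26.95, 'q': [0.1095, 0.151, 1.8624, 0.0052, 1.1194, -1.3724], 'joint_vel': [0.0224, -0.0147, -0.0067, 0.0259, 0.0066, 0.0036], 'joint_torque': [-1.0221, -43.2756, -34.95, -0.2391, -0.1039, -0.1558], 'tool_pos': [0.5846, 0.0909, 0.1805], 'tcp_rot': [-1.2523, -1.1504, 1.1337], 'wrist_force': [-0.2335, 0.6793, 0.3649], 'torque': [0.0266, -0.014, -0.0141], 'width': 0.6794}
well 0.9 [282.3, 203.0] [0.586  0.0942 0.048 ]
well 0.87 [66.1, 203.9] [ 0.5702 -0.0878  0.048 ]
well 0.81 [173.5, 205.4] [0.5797 0.0021 0.048 ]
fresh_1_mid 0.77 [279.4, 278.5] [0.6578 0.0853 0.048 ]
-1 [ 0.5682 -0.0891  0.048 ] [ 63.9 201.8]
0 [0.5769 0.0025 0.048 ] [173.3 202.2]
1 [0.5856 0.0941 0.048 ] [282.2 202.6]
[-0.0001,0.0303,0.0005,0.003,0.002,0.003,0.6],[0,0.0303,0.0004,0.003,0.002,0.003,0.6],[0.0001,0.0303,0.0003,0.003,0.002,0.003,0.6], # [0.584 0.094 0.09 ]
```

View pics/w10.png

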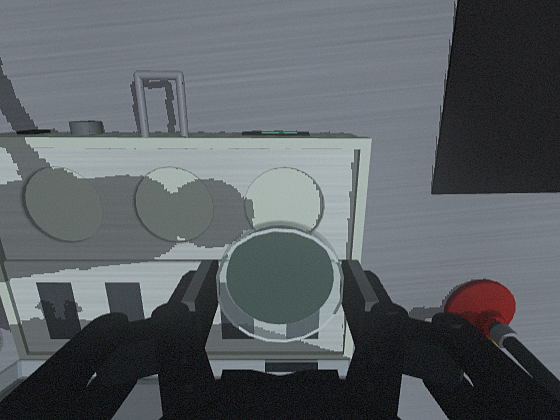

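```bash
python3 - <<'E'
from h import *
c,o=dish("fresh_1_mid",h=.179,n=1)
plan([([.5865,.0942,.085],rot(90),4,.6)])
E
```

```text
{'time': 27.1, 'q': [0.1134, 0.1509, 1.8616, 0.0063, 1.1193, -1.3718], 'joint_vel': [0.0143, 0.0011, -0.0009, 0.0009, -0.0008, -0.0031], 'joint_torque': [-0.6461, -43.3645, -34.8389, -0.0268, -0.0425, -0.0038], 'tool_pos': [0.5847, 0.0935, 0.181], 'tcp_rot': [-1.2508, -1.1536, 1.1345], 'wrist_force': [-0.0697, -0.1762, -0.7756], 'torque': [0.0545, -0.019, 0.0376], 'width': 0.6798}
0.66 [279.5 281.1] [120.7 126.9] med [0.5838 0.0938 0.1794] pos [0.5838 0.0938 0.179 ]
[-0.0001,0.024,-0.0003,0.002,0.002,0.002,0.6],[-0.0001,0.024,-0.0003,0.002,0.002,0.002,0.6],[0,0.024,-0.0004,0.002,0.002,0.002,0.6],[0,0.024,-0.0004,0.002,0.002,0.002,0.6], # [0.587 0.094 0.085]
```

>>> jog_arm:
  increments:
    - [0,0.024,-0.0005,0.002,0.002,0.002,0.6]
    - [0,0.024,-0.0005,0.002,0.002,0.002,0.6]
    - [0,0.024,-0.0005,0.002,0.002,0.002,0.6]
    - [0,0.022,-0.0005,0.002,0.002,0.002,0.6]
    - [0,0,0,0,0,0,0.6]

```text
time: 27.82
tool_pos: [0.5879, 0.1004, 0.0866]
tcp_rot: [-1.252, -1.148, 1.142]
wrist_force: [0.2, 0.2, -0.8]
width: 0.68
```

```bash
python3 - <<'E'
from h import *
c,o=dish("fresh_1_mid",h=.086,n=1)
plan([([.5868,.0942,.066],rot(90),2,.6)])
E
```

```text
{'time': 27.825, 'q': [0.1273, 0.2605, 1.9218, -0.0, 0.9555, -1.356], 'joint_vel': [0.0117, -0.0221, -0.0288, 0.002, 0.003, 0.0002], 'joint_torque': [-0.1751, -45.7824, -31.7156, -0.0139, -0.2277, 0.0108], 'tool_pos': [0.5879, 0.1004, 0.0866], 'tcp_rot': [-1.2516, -1.1475, 1.1423], 'wrist_force': [0.228, 0.2062, -0.7684], 'torque': [-0.0001, 0.0521, -0.014], 'width': 0.68}
0.7 [279.4 280.8] [121.9 128.4] med [0.5868 0.1006 0.085 ] pos [0.5862 0.1006 0.086 ]
[-0.0032,0.0115,0.0014,0.004,0.004,0.001,0.6],[-0.0032,0.0115,0.0013,0.004,0.004,0.001,0.6], # [0.587 0.094 0.066]
```

>>> jog_arm:
  increments:
    - [-0.006,0.002,0.001,0.004,0.004,0.001,0.6]
    - [0,0,0,0,0,0,0.6]
    - [0,0,0,0,0,0,0.6]

```text
time: 28.3
tool_pos: [0.5905, 0.0946, 0.0903]
tcp_rot: [-1.257, -1.149, 1.136]
wrist_force: [-0.7, -0.0, -0.2]
width: 0.68
```

```bash
python3 - <<'E'
from h import *
c,o=dish("fresh_1_mid",h=.084,n=1)
plan([([.5868,.0942,.066],rot(90),2,.6)])
E
```

```text
{'time': 28.3, 'q': [0.1173, 0.2556, 1.9202, -0.0002, 0.9563, -1.3619], 'joint_vel': [-0.0028, -0.0064, -0.0018, -0.0023, 0.0027, -0.0029], 'joint_torque': [0.035, -45.9816, -31.6989, 0.0029, -0.0458, -0.0007], 'tool_pos': [0.5905, 0.0946, 0.0903], 'tcp_rot': [-1.257, -1.1489, 1.136], 'wrist_force': [-0.6513, -0.0476, -0.1726], 'torque': [-0.0124, 0.0261, -0.0349], 'width': 0.6801}
0.59 [279.4 281. ] [121.6 127.6] med [0.5896 0.0949 0.0887] pos [0.5922 0.0946 0.084 ]
[-0.0004,0.012,0.0019,0.004,0.002,0.001,0.6],[-0.0004,0.012,0.0018,0.004,0.002,0.001,0.6], # [0.587 0.094 0.066]
```

>>> jog_arm:
  increments:
    - [0,0.01,0.002,0.004,0.002,0,0.6]
    - [0,0.008,0.002,0.004,0.002,0,0.6]
    - [0,0.004,0,0,0,0,0.6]
    - [0,0,0,0,0,0,0.6]

```text
time: 28.9
tool_pos: [0.5855, 0.0949, 0.0657]
tcp_rot: [-1.251, -1.138, 1.138]
wrist_force: [-0.6, 0.3, -1.0]
width: 0.686
```

```bash
python3 - <<'E'
from h import *
c,o=dish("fresh_1_mid",h=.066,n=1)
for k in (-1,0,1): print(w2px(c,np.array([.5775,.0025,.053])+k*.092*YI).round(1))
plan([([.5868,.0942,.066],rot(90),1,.6)])
E
```

```text
{'time': 28.9, 'q': [0.1178, 0.2833, 1.9379, 0.0021, 0.9212, -1.3584], 'joint_vel': [-0.0006, 0.0022, 0.0001, -0.0013, -0.0027, 0.0], 'joint_torque': [-0.0084, -46.422, -30.639, 0.0068, -0.0248, 0.0003], 'tool_pos': [0.5855, 0.0949, 0.0657], 'tcp_rot': [-1.2511, -1.1382, 1.1377], 'wrist_force': [-0.6204, 0.3137, -0.9704], 'torque': [0.0662, -0.0177, 0.0389], 'width': 0.6857}
0.78 [279.4 281. ] [120.3 126.6] med [0.5846 0.0951 0.0641] pos [0.5833 0.0952 0.066 ]
[-96.  272.9]
[ 91.  272.9]
[277.6 272.9]
[-0.0007,0.0003,-0.001,0,-0.001,0.002,0.6], # [0.587 0.094 0.066]
```

>>> jog_arm:
  increments:
    - [-0.0005,0.0005,-0.001,0,0,0,0.6]
    - [0,0,0,0,0,0,0.8]
    - [0,0,0,0,0,0,0.88]
    - [0,0,0,0,0,0,0.88]
    - [0,-0.02,0,0,0,0,0.88]
    - [0,-0.04,0.002,0,0,0,0.88]
    - [0,-0.04,0.002,0,0,0,0.88]
    - [0,-0.03,0.002,0,0,0,0.88]
    - [0,0,0,0,0,0,0.88]

```text
time: 30.12
tool_pos: [0.5826, 0.0949, 0.2068]
tcp_rot: [-1.256, -1.144, 1.133]
wrist_force: [-0.4, 0.1, 0.4]
width: 0.88
```

```bash
python3 - <<'E'
from h import *
c,o=dish("fresh_1_mid",h=.063,n=2)
W=cloud(c); q=o[0]; X=W[...,0];Y=W[...,1];Z=W[...,2]
m=(np.hypot(X-q[0],Y-q[1])<.026)&(Z>.05)&(Z<.08); A=np.c_[X[m],Y[m],np.ones(m.sum())]; print("plane",np.linalg.lstsq(A,Z[m],rcond=None)[0].round(3),Z[m].mean().round(4))
for r in best(c,"well",3): print("well",r["p"],px2w(c,*r["location"],h=.048).round(4))
plan([([.56,.2,.19],rot(90),4,.9),([.4927,.38,.15],rot(90),5,.9)])
E
```

```text
{'time': 30.125, 'q': [0.1183, 0.128, 1.8377, 0.0018, 1.1691, -1.3573], 'joint_vel': [-0.0022, 0.0088, 0.0304, -0.0011, 0.0012, 0.0007], 'joint_torque': [0.0348, -43.0261, -35.4773, 0.0119, 0.2127, 0.0022], 'tool_pos': [0.5826, 0.0949, 0.2068], 'tcp_rot': [-1.2557, -1.1443, 1.1332], 'wrist_force': [-0.3584, 0.1394, 0.3838], 'torque': [-0.0371, -0.0058, 0.0422], 'width': 0.8798}
0.75 [279.  203.9] [65.5 66.1] med [0.5877 0.0944 0.0636] pos [0.5878 0.0945 0.063 ]
plane [0.001 0.001 0.063] 0.0636
well 0.96 [ 0.5727 -0.0906  0.048 ]
well 0.68 [0.579 0.    0.048]
well 0.62 [0.707  0.2713 0.048 ]
[0.0258,0.0029,0.0074,-0.001,0,0,0.9],[0.0258,0.0029,0.0074,-0.001,0,0,0.9],[0.0258,0.0029,0.0074,-0.001,0,0,0.9],[0.0258,0.0029,0.0074,-0.001,0,0,0.9], # [0.56 0.2  0.19]
[0.0346,0.008,0.0168,0,0,0,0.9],[0.0346,0.008,0.0168,0,0,0,0.9],[0.0346,0.008,0.0168,0,0,0,0.9],[0.0346,0.008,0.0168,0,0,0,0.9],[0.0346,0.008,0.0168,0,0,0,0.9], # [0.493 0.38  0.15 ]
```

>>> jog_arm:
  increments:
    - [0.026,0.003,0.0075,0,0,0,0.9]
    - [0.026,0.003,0.0075,0,0,0,0.9]
    - [0.026,0.003,0.0075,0,0,0,0.9]
    - [0.026,0.003,0.0075,0,0,0,0.9]
    - [0.0345,0.008,0.017,0,0,0,0.9]
    - [0.0345,0.008,0.017,0,0,0,0.9]
    - [0.0345,0.008,0.017,0,0,0,0.9]
    - [0.0345,0.008,0.017,0,0,0,0.9]
    - [0.0345,0.008,0.017,0,0,0,0.9]
    - [0,0,0,0,0,0,0.9]

```text
time: 31.52
tool_pos: [0.4767, 0.3827, 0.1257]
tcp_rot: [-1.24, -1.103, 1.164]
wrist_force: [-0.8, -0.2, -0.0]
width: 0.901
```

```bash
python3 - <<'E'
from h import *
c,o=dish("fresh_1_mid",h=.018,n=4); q=min(o,key=lambda p:np.hypot(p[0]-.4927,p[1]-.38)); q[2]=.06
plan([(q,rot(90),4,.9)])
E
```

```text
{'time': 31.525, 'q': [0.6305, 0.2665, 1.8325, 0.0107, 1.0801, -0.8464], 'joint_vel': [-0.0254, 0.0027, 0.0156, -0.0283, 0.0067, -0.0035], 'joint_torque': [1.1415, -48.0169, -33.5524, 0.3212, 0.0636, 0.1538], 'tool_pos': [0.4767, 0.3827, 0.1257], 'tcp_rot': [-1.2405, -1.1028, 1.1641], 'wrist_force': [-0.8005, -0.2252, -0.0457], 'torque': [-0.0612, -0.0493, 0.0212], 'width': 0.9008}Traceback (most recent call last):
  File "<stdin>", line 2, in <module>
ValueError: min() iterable argument is empty
```

```bash
python3 - <<'E'
from h import *
c,o=dish("fresh_1_mid",h=.018,n=4); cv2.imwrite("pics/w11.png",c["img"])
g=cv2.cvtColor(c["img"],cv2.COLOR_BGR2GRAY); k=cv2.HoughCircles(cv2.medianBlur(g,5),cv2.HOUGH_GRADIENT,1.2,40,param1=80,param2=30,minRadius=25,maxRadius=60); 
for a in ([] if k is None else k[0][:8]): print(a.round(1),px2w(c,a[0],a[1],h=.018).round(4))
E
```

```text
{'time': 31.625, 'q': [0.6274, 0.265, 1.8326, 0.0095, 1.0806, -0.847], 'joint_vel': [-0.0228, -0.0183, -0.0101, -0.0024, 0.0002, 0.0006], 'joint_torque': [0.9012, -47.6465, -33.1957, 0.1345, 0.1503, 0.0225], 'tool_pos': [0.4781, 0.3809, 0.1266], 'tcp_rot': [-1.2424, -1.1022, 1.1621], 'wrist_force': [-0.3631, 0.4678, -0.1484], 'torque': [0.0529, -0.0274, 0.068], 'width': 0.8983}
[291.  232.2  35.8] [0.4921 0.3868 0.018 ]
[454.2 118.2  47. ] [0.4172 0.51   0.018 ]
[45.  72.6 46.5] [0.3581 0.2257 0.018 ]
```

View pics/w11.png

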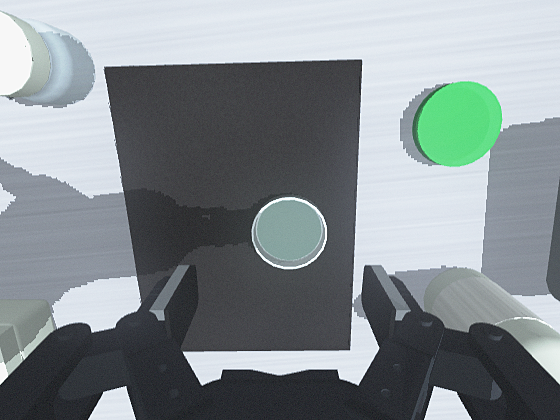

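```bash
cat >> h.py <<'E'
def hough(near,h=.018,rmin=25,rmax=75):
    s=st(); c=read_camera("wrist"); g=cv2.medianBlur(cv2.cvtColor(c["img"],cv2.COLOR_BGR2GRAY),5)
    k=cv2.HoughCircles(g,cv2.HOUGH_GRADIENT,1.2,40,param1=80,param2=30,minRadius=rmin,maxRadius=rmax)
    o=[(px2w(c,a[0],a[1],h=h),a) for a in ([] if k is None else k[0])]
    o.sort(key=lambda t:np.hypot(*(t[0][:2]-near))); print("hough",[(q.round(4).tolist(),a.round(1).tolist()) for q,a in o[:2]]); return c,o[0][0]
E
python3 - <<'E'
from h import *
plan([([.492,.3865,.055],rot(90),5,.9)])
E
```

```text
[0.0017,0.0145,-0.0028,-0.006,-0.002,-0.003,0.9],[0.0016,0.0145,-0.0027,-0.006,-0.002,-0.003,0.9],[0.0016,0.0145,-0.0027,-0.006,-0.002,-0.003,0.9],[0.0015,0.0146,-0.0026,-0.006,-0.002,-0.003,0.9],[0.0015,0.0146,-0.0025,-0.006,-0.002,-0.003,0.9], # [0.492 0.386 0.055]
```

>>> jog_arm:
  increments:
    - [0.0015,0.0145,-0.003,-0.006,-0.002,-0.003,0.9]
    - [0.0015,0.0145,-0.003,-0.006,-0.002,-0.003,0.9]
    - [0.0015,0.0145,-0.0025,-0.006,-0.002,-0.003,0.9]
    - [0.0015,0.0145,-0.0025,-0.006,-0.002,-0.003,0.9]
    - [0.0015,0.0145,-0.0025,-0.006,-0.002,-0.003,0.9]
    - [0,0,0,0,0,0,0.9]
    - [0,0,0,0,0,0,0.9]

```text
time: 32.6
tool_pos: [0.4942, 0.3834, 0.0491]
tcp_rot: [-1.254, -1.138, 1.139]
wrist_force: [-0.1, -0.2, -0.1]
width: 0.902
```

```bash
python3 - <<'E'
from h import *
dish("fresh_1_mid",n=1)
c,q=hough([.492,.3868]); q[2]=.0195
plan([(q,rot(90),3,.9)])
E
```

```text
{'time': 32.6, 'q': [0.6207, 0.3574, 1.8743, -0.0014, 0.9107, -0.853], 'joint_vel': [0.0012, 0.0085, 0.006, 0.0006, -0.0008, -0.0009], 'joint_torque': [-0.0341, -49.4583, -29.8052, -0.0084, 0.0315, -0.0002], 'tool_pos': [0.4942, 0.3834, 0.0491], 'tcp_rot': [-1.2542, -1.1375, 1.139], 'wrist_force': [-0.0559, -0.1746, -0.1016], 'torque': [0.0209, -0.0682, 0.0342], 'width': 0.9021}
{'time': 32.7, 'q': [0.6207, 0.3569, 1.8743, -0.0015, 0.9109, -0.853], 'joint_vel': [-0.0014, -0.007, -0.0024, -0.0006, -0.0023, 0.0007], 'joint_torque': [-0.0209, -49.7976, -30.2642, -0.0063, -0.011, -0.0001], 'tool_pos': [0.4942, 0.3834, 0.0494], 'tcp_rot': [-1.2543, -1.1377, 1.1388], 'wrist_force': [0.5616, 0.9311, 0.4653], 'torque': [-0.0023, 0.0405, -0.0388], 'width': 0.8967}
hough [([0.49, 0.3844, 0.018], [280.20001220703125, 247.8000030517578, 54.0]), ([0.4232, 0.5073, 0.018], [527.4000244140625, 95.4000015258789, 59.79999923706055])]
[0.0001,0.0101,0.0015,0,0,0,0.9],[0.0001,0.0101,0.0015,0,0,0,0.9],[0.0001,0.0101,0.0015,0,0,0,0.9], # [0.49  0.384 0.019]
```

>>> jog_arm:
  increments:
    - [0,0.01,0.0015,0,0,0,0.9]
    - [0,0.01,0.0015,0,0,0,0.9]
    - [0,0.0095,0.001,0,0,0,0.9]
    - [0,0,0,0,0,0,0.9]
    - [0,0,0,0,0,0,0.6]
    - [0,0,0,0,0,0,0.6]
    - [0,0,0,0,0,0,0.6]
    - [0,0,0,0,0,0,0.6]

```text
time: 33.75
tool_pos: [0.4908, 0.3846, 0.0194]
tcp_rot: [-1.255, -1.14, 1.136]
wrist_force: [-0.2, 0.0, 0.4]
width: 0.684
```

>>> jog_arm:
  increments:
    - [0,-0.02,0,0,0,0,0.6]
    - [0,-0.04,0,0,0,0,0.6]
    - [0,-0.05,0,0,0,0,0.6]
    - [0,-0.05,0,0,0,0,0.6]
    - [0,-0.02,0,0,0,0,0.6]
    - [0,0,0,0,0,0,0.6]

```text
time: 34.5
tool_pos: [0.491, 0.3849, 0.2124]
tcp_rot: [-1.255, -1.145, 1.132]
wrist_force: [0.1, 0.3, -0.0]
width: 0.679
```

```bash
python3 - <<'E'
from h import *
s=st(); c=read_camera("wrist"); W=cloud(c); M=R.from_rotvec(s["tcp_rot"]); q=W[270:290,270:290].reshape(-1,3); print(np.nanmedian(q,0).round(4),M.inv().apply(np.nanmedian(q,0)-s["tool_pos"]).round(4))
plan([([.53,.2,.21],rot(90),5,.6),([.565,-.02,.20],rot(90),6,.6),([.571,-.088,.17],rot(90),3,.6)])
E
```

```text
{'time': 34.5, 'q': [0.6256, 0.1857, 1.7605, -0.0012, 1.1876, -0.8486], 'joint_vel': [0.0007, -0.0088, 0.007, -0.0004, 0.0041, -0.0007], 'joint_torque': [0.0144, -47.0661, -36.4322, -0.0055, 0.1042, -0.0], 'tool_pos': [0.491, 0.3849, 0.2124], 'tcp_rot': [-1.2551, -1.1449, 1.132], 'wrist_force': [0.123, 0.298, -0.0157], 'torque': [-0.0399, 0.0174, 0.0198], 'width': 0.679}
[0.4884 0.3853 0.2121] [0.0002 0.0003 0.0026]
[-0.036,0.0002,-0.0114,0.001,0,0.001,0.6],[-0.036,0.0002,-0.0114,0.001,0,0.001,0.6],[-0.036,0.0002,-0.0114,0.001,0,0.001,0.6],[-0.036,0.0002,-0.0114,0.001,0,0.001,0.6],[-0.036,0.0003,-0.0113,0.001,0,0.001,0.6], # [0.53 0.2  0.21]
[-0.0359,0.0017,-0.0093,0,0,0,0.6],[-0.0359,0.0017,-0.0093,0,0,0,0.6],[-0.0359,0.0017,-0.0093,0,0,0,0.6],[-0.0359,0.0017,-0.0093,0,0,0,0.6],[-0.0359,0.0017,-0.0093,0,0,0,0.6],[-0.0359,0.0017,-0.0093,0,0,0,0.6], # [ 0.565 -0.02   0.2  ]
[-0.0224,0.01,-0.0041,0,0,0,0.6],[-0.0224,0.01,-0.0041,0,0,0,0.6],[-0.0224,0.01,-0.0041,0,0,0,0.6], # [ 0.571 -0.088  0.17 ]
```

>>> jog_arm:
  increments:
    - [-0.036,0,-0.0095,0,0,0.001,0.6]
    - [-0.036,0,-0.0095,0,0,0.001,0.6]
    - [-0.036,0,-0.0095,0,0,0.001,0.6]
    - [-0.036,0,-0.0095,0,0,0.001,0.6]
    - [-0.036,0,-0.0095,0,0,0.001,0.6]
    - [-0.036,0,-0.0075,0,0,0,0.6]
    - [-0.036,0.0015,-0.0075,0,0,0,0.6]
    - [-0.036,0.0015,-0.0075,0,0,0,0.6]
    - [-0.036,0.0015,-0.0075,0,0,0,0.6]
    - [-0.036,0.0015,-0.0075,0,0,0,0.6]

```text
time: 35.8
tool_pos: [0.5317, 0.007, 0.1899]
tcp_rot: [-1.243, -1.123, 1.159]
wrist_force: [0.1, -0.6, -0.4]
width: 0.68
```

```bash
python3 - <<'E'
from h import *
s=st(); plan([([.569,-.088,.17],rot(90),4,.6)])
E
```

```text
{'time': 35.8, 'q': [-0.028, 0.0491, 1.9564, -0.01, 1.1563, -1.5042], 'joint_vel': [-0.5632, 0.0542, -0.0074, -0.0104, -0.0287, -0.5528], 'joint_torque': [2.8155, -38.2877, -34.3805, -0.0461, 0.262, 0.583], 'tool_pos': [0.5317, 0.007, 0.1899], 'tcp_rot': [-1.2429, -1.1233, 1.1586], 'wrist_force': [0.1151, -0.6399, -0.3827], 'torque': [0.0773, -0.0668, -0.0048], 'width': 0.6804}
[-0.0228,0.005,-0.0115,-0.005,0.001,-0.003,0.6],[-0.0228,0.005,-0.0115,-0.005,0.001,-0.003,0.6],[-0.0228,0.005,-0.0115,-0.005,0.001,-0.003,0.6],[-0.0228,0.005,-0.0115,-0.005,0.001,-0.003,0.6], # [ 0.569 -0.088  0.17 ]
```

>>> jog_arm:
  increments:
    - [-0.0225,0.005,-0.0115,-0.005,0,-0.003,0.6]
    - [-0.0225,0.005,-0.0115,-0.005,0,-0.003,0.6]
    - [-0.0225,0.005,-0.0115,-0.005,0,-0.003,0.6]
    - [-0.0225,0.005,-0.0115,-0.005,0,-0.003,0.6]
    - [0,0,0,0,0,0,0.6]
    - [0,0,0,0,0,0,0.6]

```text
time: 36.55
tool_pos: [0.5623, -0.0914, 0.1586]
tcp_rot: [-1.237, -1.128, 1.144]
wrist_force: [-0.5, -0.1, 0.1]
width: 0.684
```

```bash
python3 - <<'E'
from h import *
s=st(); c=read_camera("wrist"); W=cloud(c); cv2.imwrite("pics/w12.png",c["img"])
for r in best(c,"well",3): print("well",r["p"],px2w(c,*r["location"],h=.048).round(4),r["location"])
for n in ["grown_1_mid","fresh_1_mid"]:
  for r in spotter.masks_of(c,n)[:3]: print(n,r["p"],np.nanmedian(W[r["mask"]],0).round(4))
plan([([.572,-.0885,.09],rot(90),3,.6)])
E
```

```text
{'time': 36.55, 'q': [-0.2057, 0.1473, 1.91, 0.0016, 1.1018, -1.682], 'joint_vel': [-0.0051, 0.0117, 0.0082, -0.0028, -0.0037, -0.002], 'joint_torque': [-0.378, -42.1223, -34.0859, -0.0261, 0.0724, -0.0075], 'tool_pos': [0.5623, -0.0914, 0.1586], 'tcp_rot': [-1.2371, -1.1284, 1.1438], 'wrist_force': [-0.5486, -0.067, 0.1348], 'torque': [-0.0435, -0.0144, 0.0253], 'width': 0.684}
well 0.89 [ 0.5693 -0.0865  0.048 ] [285.9, 220.9]
well 0.76 [0.5826 0.001  0.048 ] [396.9, 226.9]
grown_1_mid 0.87 [ 0.517  -0.3167  0.0179]
fresh_1_mid 0.73 [0.5868 0.0894 0.0635]
[0.0011,0.0232,-0.0032,-0.005,0,0.001,0.6],[0.0011,0.0232,-0.0031,-0.005,0,0.001,0.6],[0.0011,0.0233,-0.003,-0.005,0,0.001,0.6], # [ 0.572 -0.088  0.09 ]
```

>>> jog_arm:
  increments:
    - [0.001,0.023,-0.003,-0.005,0,0.001,0.6]
    - [0.001,0.023,-0.003,-0.005,0,0.001,0.6]
    - [0.001,0.023,-0.003,-0.005,0,0.001,0.6]
    - [0,0,0,0,0,0,0.6]
    - [0,0,0,0,0,0,0.6]

```text
time: 37.38
tool_pos: [0.5742, -0.0862, 0.0929]
tcp_rot: [-1.256, -1.147, 1.14]
wrist_force: [0.9, -0.0, -0.2]
width: 0.682
```

```bash
python3 - <<'E'
from h import *
dish("fresh_1_mid",h=.088,n=3)
plan([([.5718,-.088,.0655],rot(90),3,.6)])
E
```

```text
{'time': 37.375, 'q': [-0.192, 0.2241, 1.9544, 0.0002, 0.9564, -1.6731], 'joint_vel': [0.0063, 0.0034, 0.0104, 0.0008, 0.0053, 0.0017], 'joint_torque': [0.0154, -43.4314, -30.9362, 0.0039, 0.0025, 0.0006], 'tool_pos': [0.5742, -0.0862, 0.0929], 'tcp_rot': [-1.2558, -1.1472, 1.1402], 'wrist_force': [0.9364, -0.0342, -0.1806], 'torque': [0.0172, -0.0516, 0.0637], 'width': 0.6821}
0.57 [551.6 253.3] [18.6 71.1] med [0.5887 0.0657 0.0571] pos [0.5716 0.0388 0.088 ]
[-0.0006,0.0091,0.0008,0.002,0.002,0,0.6],[-0.0006,0.0091,0.0008,0.002,0.002,0,0.6],[-0.0006,0.0091,0.0007,0.002,0.002,0,0.6], # [ 0.572 -0.088  0.065]
```

>>> jog_arm:
  increments:
    - [-0.001,0.009,0.001,0.002,0,0,0.6]
    - [-0.0005,0.009,0.001,0.002,0,0,0.6]
    - [0,0.005,0.0005,0,0,0,0.6]
    - [0,0,0,0,0,0,0.6]
    - [0,0,0,0,0,0,0.6]

```text
time: 38.1
tool_pos: [0.5722, -0.0881, 0.0698]
tcp_rot: [-1.255, -1.145, 1.141]
wrist_force: [-0.3, -0.3, 0.7]
width: 0.682
```

```bash
python3 - <<'E'
from h import *
c,_=hough([.57,-.088],h=.066,rmin=50,rmax=75); cv2.imwrite("pics/w13.png",c["img"])
print(w2px(c,[.57,-.088,.065]))
plan([([.5718,-.088,.0645],rot(90),1,.6)])
E
```

```text
{'time': 38.1, 'q': [-0.1957, 0.2512, 1.9706, -0.0004, 0.915, -1.6758], 'joint_vel': [0.0003, 0.0029, 0.0019, -0.0021, -0.0003, -0.0016], 'joint_torque': [-0.0049, -44.5829, -30.5062, -0.0024, -0.0145, -0.0001], 'tool_pos': [0.5722, -0.0881, 0.0698], 'tcp_rot': [-1.2548, -1.1452, 1.1408], 'wrist_force': [-0.2661, -0.2866, 0.6753], 'torque': [-0.0067, -0.0276, 0.0353], 'width': 0.6825}
hough [([0.5798, -0.0877, 0.066], [281.3999938964844, 294.6000061035156, 65.0]), ([0.5667, -0.0009, 0.066], [469.79998779296875, 255.0, 58.900001525878906])]
[278.99271536 275.32076128]
[0.0001,0.0053,0.0004,0.005,0.005,-0.001,0.6], # [ 0.572 -0.088  0.064]
```

View pics/w13.png

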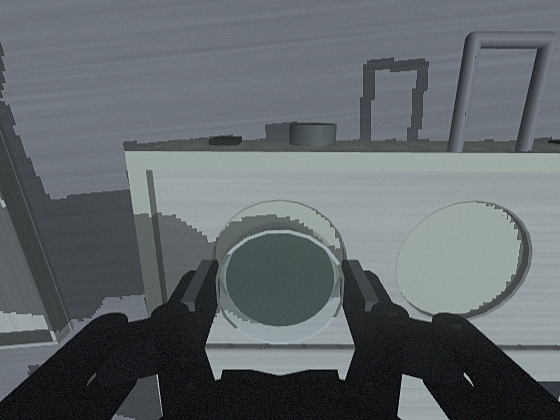

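>>> jog_arm:
  increments:
    - [0,0.0045,0.0005,0.003,0.003,0,0.6]
    - [0,0,0,0,0,0,0.6]
    - [0,0,0,0,0,0,0.6]

```text
time: 38.52
tool_pos: [0.572, -0.0881, 0.0654]
tcp_rot: [-1.254, -1.141, 1.14]
wrist_force: [-0.6, -0.2, 0.2]
width: 0.685
```

```bash
python3 - <<'E'
from h import *
s=st(); c=read_camera("wrist"); W=cloud(c); print(np.nanmedian(W[250:300,260:300].reshape(-1,3),0).round(4)); plan([([.5718,-.088,.0645],rot(90),1,.6)])
E
```

```text
{'time': 38.525, 'q': [-0.1955, 0.258, 1.9717, -0.0008, 0.9095, -1.6722], 'joint_vel': [0.0001, 0.0034, 0.0024, -0.002, 0.0009, -0.0005], 'joint_torque': [-0.0014, -44.828, -30.3839, -0.0033, -0.0057, 0.0005], 'tool_pos': [0.572, -0.0881, 0.0654], 'tcp_rot': [-1.2544, -1.1411, 1.1396], 'wrist_force': [-0.563, -0.1892, 0.1836], 'torque': [-0.009, 0.0267, -0.0098], 'width': 0.6853}
[ 0.5671 -0.0875  0.0651]
[0.0001,0.0009,0.0002,0.002,0.001,-0.001,0.6], # [ 0.572 -0.088  0.064]
```

>>> jog_arm:
  increments:
    - [0,0.001,0,0,0,0,0.6]
    - [0,0,0,0,0,0,0.8]
    - [0,0,0,0,0,0,0.88]
    - [0,0,0,0,0,0,0.88]
    - [0,-0.02,0,0,0,0,0.88]
    - [0,-0.04,0.004,0,0,0,0.88]
    - [0,-0.05,0.004,0,0,0,0.88]
    - [0,-0.05,0.004,0,0,0,0.88]
    - [0,-0.02,0.004,0,0,0,0.88]
    - [0,0,0,0,0,0,0.88]

```text
time: 39.83
tool_pos: [0.5563, -0.0865, 0.2579]
tcp_rot: [-1.26, -1.145, 1.137]
wrist_force: [-0.5, 0.1, 0.0]
width: 0.88
```

```bash
python3 - <<'E'
from h import *
c,o=dish("fresh_1_mid",h=.063,n=3)
W=cloud(c); X=W[...,0];Y=W[...,1];Z=W[...,2]
for q in o:
    m=(np.hypot(X-q[0],Y-q[1])<.026)&(Z>.05)&(Z<.08)
    if m.sum()>50: A=np.c_[X[m]-q[0],Y[m]-q[1],np.ones(m.sum())]; print("plane",np.linalg.lstsq(A,Z[m],rcond=None)[0].round(4))
dish("grown_1_mid",n=3)
for r in best(c,"well",3): print("well",r["p"],px2w(c,*r["location"],h=.048).round(4))
cv2.imwrite("pics/w14.png",c["img"])
E
```

```text
{'time': 39.825, 'q': [-0.1982, 0.0389, 1.8378, -0.0007, 1.2558, -1.6752], 'joint_vel': [0.0013, -0.0051, 0.001, 0.0009, 0.0029, -0.0001], 'joint_torque': [0.0052, -39.7235, -37.2293, -0.0069, 0.1315, -0.0024], 'tool_pos': [0.5563, -0.0865, 0.2579], 'tcp_rot': [-1.26, -1.1455, 1.1372], 'wrist_force': [-0.5363, 0.0641, 0.042], 'torque': [-0.0368, 0.0185, 0.017], 'width': 0.8801}
0.8 [453.3 197.6] [54.9 63.6] med [0.5867 0.0924 0.0634] pos [0.5871 0.0925 0.063 ]
0.47 [135.4 295.9] [22.  58.6] med [ 0.691  -0.282   0.0301] pos [ 0.6733 -0.2653  0.063 ]
plane [-0.0015  0.0015  0.0635]
{'time': 39.925, 'q': [-0.1982, 0.0414, 1.8404, -0.0007, 1.2548, -1.6752], 'joint_vel': [0.0004, 0.0291, 0.0349, -0.0003, -0.005, 0.0013], 'joint_torque': [0.0073, -40.0628, -37.391, -0.004, 0.0126, -0.0003], 'tool_pos': [0.5553, -0.0863, 0.2551], 'tcp_rot': [-1.2566, -1.1428, 1.1387], 'wrist_force': [-0.2362, 0.2587, -0.1035], 'torque': [-0.0038, 0.0199, -0.0301], 'width': 0.8785}
0.98 [ 55.5 158.6] [50.6 60.2] med [ 0.5113 -0.338   0.0185] pos [ 0.5115 -0.3382  0.018 ]
well 0.91 [0.5807 0.0011 0.048 ]
```

View pics/w14.png

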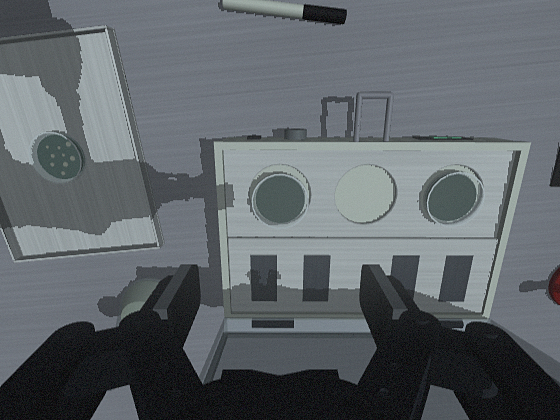

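```bash
python3 - <<'E'
from h import *
c,q=hough([.57,-.088],h=.063,rmin=20,rmax=40); W=cloud(c); X=W[...,0];Y=W[...,1];Z=W[...,2]
q=np.array(px2w(c,279.5,197.5,h=.063)); print(q)
m=(np.hypot(X-q[0],Y-q[1])<.024)&(Z>.05)&(Z<.08); A=np.c_[X[m]-q[0],Y[m]-q[1],np.ones(m.sum())]; print("plane",np.linalg.lstsq(A,Z[m],rcond=None)[0].round(4))
# lid angle from top+side: points near latch
t=read_camera("side")
for r in best(t,"latch",2): print("latch",r["p"],r["location"],px2w(t,*r["location"]).round(3))
W=cloud(t); 
P=W.reshape(-1,3); P=P[~np.isnan(P[:,0])]; e=np.c_[(P-H)@XI,(P-H)@YI,P[:,2]]
m=(abs(e[:,1])<.15)&(abs(e[:,1])>.07)&(e[:,2]>.12)&(e[:,2]<.33)&(e[:,0]>-.11)&(e[:,0]<.05); print(m.sum())
f=np.polyfit(e[m,2],e[m,0],1); print(f,"angle",90+np.degrees(np.arctan(f[0])))
m=(abs(e[:,1])<.03)&(e[:,2]>.25)&(e[:,2]<.34)&(e[:,0]>-.13)&(e[:,0]<.05); print(e[m].mean(0),e[m].min(0),e[m].max(0))
# route to catch
s=readout.read_state()
th=77; Q=rot(110); T=latch(th)+Q@np.array([0,.008,-.001]); print("catch tcp",T.round(3), latch(th).round(3))
plan([([.56,-.06,.36],rot(90),3,1),(T-.09*Q[:,1],Q,6,1)])
E
```

```text
{'time': 40.075, 'q': [-0.1982, 0.0441, 1.843, -0.0007, 1.2549, -1.6752], 'joint_vel': [0.0001, 0.0076, 0.0019, -0.0012, 0.0016, -0.0015], 'joint_torque': [0.0054, -39.8929, -37.1823, -0.0034, -0.0196, 0.0001], 'tool_pos': [0.554, -0.0861, 0.2522], 'tcp_rot': [-1.2521, -1.1394, 1.1406], 'wrist_force': [0.2125, -0.195, -1.3252], 'torque': [0.0117, -0.0082, -0.0076], 'width': 0.8804}
hough [([0.5723, -0.0883, 0.063], [279.0, 204.60000610351562, 24.299999237060547]), ([0.5731, 0.0043, 0.063], [369.0, 197.39999389648438, 29.100000381469727])]
[ 0.56477475 -0.08704454  0.063     ]
plane [ 0.0495 -0.0076  0.0637]
latch 0.91 [244.0, 157.3] [0.673 0.017 0.31 ]
261
[-0.22944913  0.02188697] angle 77.07721572317006
[-0.05314841  0.00897399  0.29315073] [-0.07913251 -0.02862162  0.25892079] [-0.02647759  0.02984429  0.31624373]
catch tcp [ 0.684 -0.007  0.286] [ 0.686 -0.007  0.294]
[0.0088,-0.0359,-0.0011,0,0,0,1],[0.0088,-0.0359,-0.0011,0,0,0,1],[0.0089,-0.0359,-0.0011,0,0,0,1], # [ 0.56 -0.06  0.36]
[0.0108,-0.0018,-0.0249,0.058,0,0,1],[0.0108,-0.0032,-0.0247,0.058,0,0,1],[0.0108,-0.0046,-0.0245,0.058,0,0,1],[0.0108,-0.0061,-0.0242,0.058,0,0,1],[0.0108,-0.0075,-0.0238,0.058,0,0,1],[0.0108,-0.0088,-0.0233,0.058,0,0,1], # [ 0.715 -0.01   0.371]
```

```bash
python3 - <<'E'
from h import *
c=read_camera("wrist"); W=cloud(c); X=W[...,0];Y=W[...,1];Z=W[...,2]
for q in ([.571,-.0883],[.5865,.0935]):
    m=(np.hypot(X-q[0],Y-q[1])<.023)&(Z>.058)&(Z<.075); A=np.c_[X[m]-q[0],Y[m]-q[1],np.ones(m.sum())]; print("plane",m.sum(),np.linalg.lstsq(A,Z[m],rcond=None)[0].round(4))
    m=(np.hypot(X-q[0],Y-q[1])<.045)&(Z>.0595)&(Z<.075); print("center of raised pts",np.median(W[m],0).round(4),(W[m].min(0)+W[m].max(0)).round(4)/2)
Q=rot(112); T=np.array([.688,-.0075,.289])
plan([([.56,-.06,.36],rot(90),4,1),(T-.085*Q[:,1],Q,6,1)])
E
```

```text
plane 1514 [0.0196 0.0007 0.064 ]
center of raised pts [ 0.5732 -0.088   0.0641] [ 0.57415 -0.0881   0.06315]
plane 1506 [-0.0002  0.0002  0.0636]
center of raised pts [0.5878 0.0935 0.0636] [0.58885 0.0942  0.06315]
[0.0066,-0.0269,-0.0008,0,0,0,1],[0.0066,-0.0269,-0.0008,0,0,0,1],[0.0066,-0.0269,-0.0008,0,0,0,1],[0.0066,-0.0269,-0.0008,0,0,0,1], # [ 0.56 -0.06  0.36]
[0.0107,-0.0013,-0.0257,0.064,0,0,1],[0.0107,-0.0029,-0.0256,0.064,0,0,1],[0.0107,-0.0046,-0.0253,0.064,0,0,1],[0.0107,-0.0062,-0.025,0.064,0,0,1],[0.0107,-0.0078,-0.0245,0.064,0,0,1],[0.0107,-0.0093,-0.024,0.064,0,0,1], # [ 0.72  -0.011  0.368]
```

```bash
python3 - <<'E'
from h import *
s=st(); plan([([.572,-.0882,.09],rot(90),6,.88)])
E
```

```text
{'time': 40.275, 'q': [-0.1982, 0.0442, 1.8422, -0.0007, 1.255, -1.6752], 'joint_vel': [-0.0008, -0.0059, -0.0046, 0.0003, 0.0006, -0.0007], 'joint_torque': [0.0044, -39.1361, -36.5531, -0.0035, 0.0019, 0.0], 'tool_pos': [0.5544, -0.0862, 0.2525], 'tcp_rot': [-1.2525, -1.1397, 1.1404], 'wrist_force': [0.3183, -0.1682, -0.1071], 'torque': [0.005, -0.0382, 0.0364], 'width': 0.8805}
[0,0.0271,-0.003,0,0,0,0.88],[0,0.0271,-0.003,0,0,0,0.88],[0,0.0271,-0.003,0,0,0,0.88],[-0.0001,0.0271,-0.003,0,0,0,0.88],[-0.0001,0.0271,-0.003,0,0,0,0.88],[-0.0001,0.0271,-0.003,0,0,0,0.88], # [ 0.572 -0.088  0.09 ]
```

>>> jog_arm:
  increments:
    - [0,0.027,-0.0025,0,0,0,0.88]
    - [0,0.027,-0.0025,0,0,0,0.88]
    - [0,0.027,-0.0025,0,0,0,0.88]
    - [0,0.027,-0.0025,0,0,0,0.88]
    - [0,0.027,-0.0025,0,0,0,0.88]
    - [0,0.025,-0.0025,0,0,0,0.88]
    - [0,0,0,0,0,0,0.88]
    - [0,0,0,0,0,0,0.88]

```text
time: 41.28
tool_pos: [0.5692, -0.0876, 0.0852]
tcp_rot: [-1.249, -1.137, 1.142]
wrist_force: [0.8, -0.4, -0.5]
width: 0.877
```

```bash
python3 - <<'E'
from h import *
s=st(); plan([([.572,-.0882,.065],rot(90),2,.88)])
E
```

```text
{'time': 41.275, 'q': [-0.1956, 0.2317, 1.9615, -0.0008, 0.9526, -1.6724], 'joint_vel': [0.0013, 0.0101, 0.0095, -0.0019, 0.0028, -0.0013], 'joint_torque': [0.0061, -43.2099, -30.3595, -0.0026, 0.0651, 0.0001], 'tool_pos': [0.5692, -0.0876, 0.0852], 'tcp_rot': [-1.2489, -1.137, 1.142], 'wrist_force': [0.8055, -0.4139, -0.5007], 'torque': [-0.0522, 0.0512, -0.032], 'width': 0.8768}
[-0.0002,0.0101,-0.0015,-0.002,0.001,0,0.88],[-0.0002,0.0101,-0.0014,-0.002,0.001,0,0.88], # [ 0.572 -0.088  0.065]
```

>>> jog_arm:
  increments:
    - [0,0.01,-0.0015,0,0,0,0.88]
    - [0,0.01,-0.0015,0,0,0,0.88]
    - [0,0,0,0,0,0,0.88]
    - [0,0,0,0,0,0,0.6]
    - [0,0,0,0,0,0,0.6]
    - [0,0,0,0,0,0,0.6]
    - [0,0,0,0,0,0,0.6]
    - [0,-0.004,0,0,0,0,0.6]
    - [0,0,0,0,0,0,0.6]

```text
time: 42.4
tool_pos: [0.5747, -0.0884, 0.0717]
tcp_rot: [-1.254, -1.141, 1.14]
wrist_force: [-0.2, -0.3, -0.4]
width: 0.68
```

```bash
python3 - <<'E'
from h import *
s=st(); c=read_camera("wrist"); W=cloud(c); X=W[...,0];Y=W[...,1];Z=W[...,2]
m=(np.hypot(X-.571,Y+.088)<.04)&(Z>.066)&(Z<.0735); m[:,:200]=0; m[:,360:]=0; print(m.sum(),(W[m].min(0)+W[m].max(0)).round(4)/2,np.median(W[m],0).round(4),Z[m].max())
plan([([.5695,-.0882,.065],rot(90),1,.6)])
E
```

```text
{'time': 42.4, 'q': [-0.195, 0.2546, 1.9619, -0.0008, 0.9231, -1.6718], 'joint_vel': [-0.0015, 0.005, 0.0075, -0.0001, -0.0008, -0.0005], 'joint_torque': [0.0067, -44.9762, -30.6363, -0.0028, 0.0364, -0.0], 'tool_pos': [0.5747, -0.0884, 0.0717], 'tcp_rot': [-1.254, -1.1408, 1.1398], 'wrist_force': [-0.1617, -0.2675, -0.4199], 'torque': [-0.0235, 0.0032, 0.0229], 'width': 0.6805}
12198 [ 0.57505 -0.08715  0.06975] [ 0.5726 -0.088   0.0686] 0.07348801047851841
[-0.0003,0.0065,0.005,0.001,0.001,-0.001,0.6], # [ 0.57  -0.088  0.065]
```

>>> jog_arm:
  increments:
    - [0,0,0.0035,0,0,0,0.6]
    - [0,0,0,0,0,0,0.6]
    - [0,0.0045,0,0,0,0,0.6]
    - [0,0,0,0,0,0,0.6]

```text
time: 42.95
tool_pos: [0.5708, -0.088, 0.0669]
tcp_rot: [-1.254, -1.141, 1.14]
wrist_force: [-0.6, -0.3, 1.3]
width: 0.678
```

```bash
python3 - <<'E'
from h import *
s=st(); plan([([.5714,-.0882,.0665],rot(90),1,.6)])
E
```

```text
{'time': 42.95, 'q': [-0.1957, 0.2544, 1.973, -0.0009, 0.9124, -1.6724], 'joint_vel': [-0.0017, -0.0032, -0.0008, 0.0011, 0.0024, -0.0006], 'joint_torque': [0.0081, -44.3599, -30.3579, 0.0067, -0.1549, -0.001], 'tool_pos': [0.5708, -0.088, 0.0669], 'tcp_rot': [-1.2539, -1.1408, 1.14], 'wrist_force': [-0.6046, -0.3172, 1.3321], 'torque': [-0.0471, 0.1192, -0.0036], 'width': 0.6783}
[-0.0001,0.0004,-0.0006,0.002,0.001,-0.001,0.6], # [ 0.571 -0.088  0.066]
```

Good; release, lift, and head back towards the catch.

>>> jog_arm:
  increments:
    - [0,0,0,0,0,0,0.8]
    - [0,0,0,0,0,0,0.88]
    - [0,0,0,0,0,0,0.88]
    - [0,-0.02,0,0,0,0,0.88]
    - [0,-0.04,0.004,0,0,0,0.88]
    - [0,-0.05,0.004,0,0,0,1]
    - [0,-0.05,0.004,0,0,0,1]
    - [0,-0.03,0.004,0,0,0,1]
    - [0,0,0,0,0,0,1]
    - [0,0,0,0,0,0,1]

```text
time: 44.2
tool_pos: [0.5543, -0.0863, 0.2698]
tcp_rot: [-1.258, -1.144, 1.138]
wrist_force: [0.8, -0.3, -1.2]
width: 0.996
```

```bash
python3 - <<'E'
from h import *
s=st(); c=read_camera("wrist"); W=cloud(c); X=W[...,0];Y=W[...,1];Z=W[...,2]
for q in ([.5705,-.0883],[.5865,.0935]):
    m=(np.hypot(X-q[0],Y-q[1])<.023)&(Z>.058)&(Z<.075); A=np.c_[X[m]-q[0],Y[m]-q[1],np.ones(m.sum())]; print("plane",m.sum(),np.linalg.lstsq(A,Z[m],rcond=None)[0].round(4))
    m=(np.hypot(X-q[0],Y-q[1])<.045)&(Z>.0595)&(Z<.075); print("center",np.median(W[m],0).round(4))
t=read_camera("top"); W=cloud(t)
for n in ["grown_1_mid","fresh_1_mid"]:
    for r in spotter.masks_of(t,n)[:3]: print(n,r["p"],np.nanmedian(W[r["mask"]],0).round(3))
Q=rot(112); T=np.array([.688,-.0075,.289])
plan([([.56,-.06,.37],rot(90),3,1),(T-.085*Q[:,1],Q,6,1)])
E
```

```text
{'time': 44.2, 'q': [-0.1984, 0.0296, 1.8254, -0.0007, 1.2799, -1.6755], 'joint_vel': [0.0001, -0.0181, -0.0153, 0.0024, 0.003, 0.0006], 'joint_torque': [0.0025, -39.8925, -38.0942, -0.0041, -0.059, -0.0001], 'tool_pos': [0.5543, -0.0863, 0.2698], 'tcp_rot': [-1.2579, -1.144, 1.1381], 'wrist_force': [0.7703, -0.3452, -1.2231], 'torque': [-0.046, -0.013, -0.0136], 'width': 0.9964}
plane 1368 [-0.0014 -0.0022  0.0636]
center [ 0.5701 -0.0878  0.0636]
plane 1377 [-0.001  -0.0023  0.0636]
center [0.5881 0.0935 0.0635]
grown_1_mid 0.57 [ 0.511 -0.339  0.018]
fresh_1_mid 0.84 [0.588 0.093 0.062]
fresh_1_mid 0.48 [ 0.507 -0.345  0.003]
[0.0088,-0.034,-0.0013,0.001,0.001,0,1],[0.0089,-0.034,-0.0013,0.001,0.001,0,1],[0.0089,-0.034,-0.0013,0.001,0.001,0,1], # [ 0.56 -0.06  0.37]
[0.0107,0.0004,-0.0257,0.064,0,0,1],[0.0107,-0.0013,-0.0257,0.064,0,0,1],[0.0107,-0.0029,-0.0256,0.064,0,0,1],[0.0107,-0.0045,-0.0253,0.064,0,0,1],[0.0107,-0.0062,-0.025,0.064,0,0,1],[0.0107,-0.0077,-0.0245,0.064,0,0,1], # [ 0.72  -0.011  0.368]
```

Both dishes now seat flat at the same height. Over to the catch.

>>> jog_arm:
  increments:
    - [0.009,-0.035,-0.0015,0,0,0,1]
    - [0.009,-0.035,-0.0015,0,0,0,1]
    - [0.009,-0.035,-0.0015,0,0,0,1]
    - [0.0105,-0.001,-0.0255,0.064,0,0,1]
    - [0.0105,-0.0015,-0.0255,0.064,0,0,1]
    - [0.0105,-0.003,-0.0255,0.064,0,0,1]
    - [0.0105,-0.0045,-0.0255,0.064,0,0,1]
    - [0.0105,-0.006,-0.025,0.064,0,0,1]
    - [0.0105,-0.008,-0.0245,0.064,0,0,1]
    - [0,0,0,0,0,0,1]

```text
time: 45.65
tool_pos: [0.7216, -0.0088, 0.3522]
tcp_rot: [-0.924, -0.839, 1.3]
wrist_force: [-1.4, 0.5, -0.9]
width: 1.002
```

```bash
python3 - <<'E'
from h import *
s=st(); Q=rot(112); T=np.array([.688,-.0075,.289])
plan([(T-.04*Q[:,1],Q,3,1),(T,Q,3,1)])
E
```

```text
{'time': 45.65, 'q': [-0.0539, 0.6068, 0.9897, 0.0169, 1.968, -1.5269], 'joint_vel': [-0.0054, -0.0468, 0.0243, -0.0108, 0.0212, -0.0002], 'joint_torque': [0.3936, -71.7335, -39.2436, 0.1824, 2.37, 0.0336], 'tool_pos': [0.7216, -0.0088, 0.3522], 'tcp_rot': [-0.9236, -0.8388, 1.2996], 'wrist_force': [-1.4003, 0.4523, -0.9038], 'torque': [-0.0265, -0.1761, 0.0225], 'width': 1.0022}
[-0.0006,0.0105,0.0021,-0.013,0,0,1],[-0.0006,0.0104,0.0022,-0.013,0,0,1],[-0.0006,0.0104,0.0023,-0.013,0,0,1], # [ 0.703 -0.009  0.326]
[0,0.0133,0,0,0,0,1],[0,0.0133,0,0,0,0,1],[0,0.0133,0,0,0,0,1], # [ 0.688 -0.007  0.289]
```

>>> jog_arm:
  increments:
    - [-0.0005,0.0105,0.002,-0.013,0,0,1]
    - [-0.0005,0.0105,0.002,-0.013,0,0,1]
    - [-0.0005,0.0105,0.002,-0.013,0,0,1]
    - [0,0.013,0,0,0,0,1]
    - [0,0.013,0,0,0,0,1]
    - [0,0.01,0,0,0,0,1]
    - [0,0,0,0,0,0,1]

```text
time: 46.52
tool_pos: [0.6853, -0.0083, 0.2863]
tcp_rot: [-0.952, -0.862, 1.289]
wrist_force: [-1.3, -0.5, 0.3]
width: 1.0
```

```bash
python3 - <<'E'
from h import *
s=st(); Q=rot(112); T=np.array([.688,-.0075,.289])
plan([(T,Q,1,1)])
c=read_camera("wrist"); W=cloud(c); M=R.from_rotvec(s["tcp_rot"])
for r in best(c,"latch",2): print("latch",r["p"],r["location"],M.inv().apply(W[int(r["location"][1]),int(r["location"][0])]-s["tool_pos"]).round(4))
cv2.imwrite("pics/w15.png",c["img"])
E
```

```text
{'time': 46.525, 'q': [-0.0548, 0.5194, 1.2287, 0.0134, 1.7823, -1.53], 'joint_vel': [-0.0003, -0.0059, -0.0095, 0.0012, -0.0032, 0.0004], 'joint_torque': [0.0032, -64.1163, -35.731, 0.0674, 1.983, -0.0002], 'tool_pos': [0.6853, -0.0083, 0.2863], 'tcp_rot': [-0.9516, -0.8623, 1.2889], 'wrist_force': [-1.255, -0.4567, 0.3118], 'torque': [-0.0246, -0.1629, 0.0556], 'width': 1.0}
[0.001,-0.0035,-0.0014,-0.005,-0.001,-0.002,1], # [ 0.688 -0.008  0.289]
latch 0.8 [281.4, 280.3] [ 0.0006 -0.0207  0.0147]
```

View pics/w15.png

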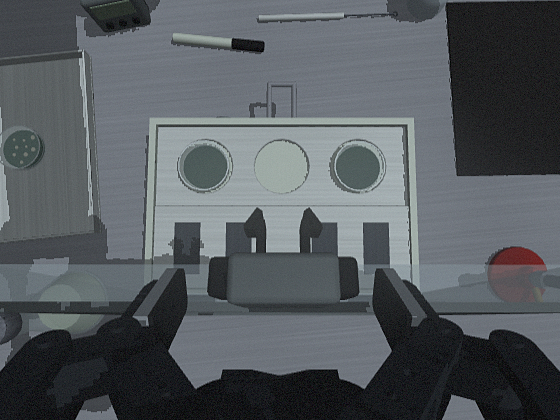

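>>> jog_arm:
  increments:
    - [0.0005,-0.002,-0.001,0,0,0,0.8]
    - [0,0,0,0,0,0,0.6]
    - [0,0,0,0,0,0,0.3]
    - [0,0,0,0,0,0,0.3]
    - [0,0,0,0,0,0,0.3]
    - [0,0,0,0,0,0,0.3]
    - [0,0,0,0,0,0,0.3]
  force: 40

```text
time: 47.5
tool_pos: [0.6894, -0.0073, 0.2914]
tcp_rot: [-0.955, -0.868, 1.287]
wrist_force: [0.4, 0.6, 2.4]
width: 0.51
```

```bash
cat >> h.py <<'E'
def down(th1,phi1,n,o=.3):
    "arc from measured grip point about H, keeping grip radius slowly going to nominal"
    s=readout.read_state(); M=R.from_rotvec(s["tcp_rot"]).as_matrix(); phi0=np.degrees(np.arccos(np.clip(M[:,1]@XI,-1,1)))
    g=s["tool_pos"]-M@OFF; d=g-H; a0=np.arctan2(d[2],-d@XI); r0=np.hypot(d[2],d@XI); y0=d@YI; a_off=np.arctan2(.011,.236)
    print("lid~",np.degrees(a0-a_off).round(2),"r",r0.round(4),"phi",phi0.round(1),"y",y0.round(4),"w",np.round(s["wrist_force"],1),np.round(s["width"],3))
    pts=[]
    for i in range(1,n+1):
        a=a0+(np.radians(th1)+a_off-a0)*i/n; Q=rot(phi0+(phi1-phi0)*i/n); pts.append((H+r0*(-np.cos(a)*XI+np.sin(a)*ZZ)+y0*YI+Q@OFF,Q,1,o))
    plan(pts)
E
python3 - <<'E'
from h import *
down(50,100,9)
E
```

```text
lid~ 77.97 r 0.2406 phi 111.9 y 0.0002 w [0.4 0.6 2.4] 0.51
[0,0.007,0.0108,-0.023,0,-0.001,0.3], # [ 0.677 -0.006  0.289]
[0,0.0073,0.0106,-0.023,0,0,0.3], # [ 0.664 -0.005  0.286]
[0,0.0077,0.0103,-0.023,0,0,0.3], # [ 0.652 -0.004  0.282]
[0,0.008,0.0101,-0.023,0,0,0.3], # [ 0.64  -0.003  0.277]
[0,0.0083,0.0098,-0.023,0,0,0.3], # [ 0.628 -0.002  0.272]
[0,0.0086,0.0096,-0.023,0,0,0.3], # [ 0.617 -0.     0.267]
[0,0.0089,0.0093,-0.023,0,0,0.3], # [0.606 0.001 0.26 ]
[0,0.0092,0.009,-0.023,0,0,0.3], # [0.595 0.002 0.253]
[0,0.0095,0.0087,-0.023,0,0,0.3], # [0.585 0.003 0.246]
```

>>> jog_arm:
  increments:
    - [0,0.007,0.011,-0.023,0,0,0.3]
    - [0,0.0075,0.0105,-0.023,0,0,0.3]
    - [0,0.0075,0.0105,-0.023,0,0,0.3]
    - [0,0.008,0.01,-0.023,0,0,0.3]
    - [0,0.0085,0.01,-0.023,0,0,0.3]
    - [0,0.0085,0.0095,-0.023,0,0,0.3]
    - [0,0.009,0.0095,-0.023,0,0,0.3]
    - [0,0.009,0.009,-0.023,0,0,0.3]

```text
time: 48.5
tool_pos: [0.6108, 0.0002, 0.2632]
tcp_rot: [-1.144, -1.041, 1.197]
wrist_force: [0.4, 0.4, 7.4]
width: 0.505
```

```bash
python3 - <<'E'
from h import *
down(28,88,9)
E
```

```text
lid~ 57.48 r 0.2408 phi 98.0 y 0.0002 w [0.4 0.4 7.4] 0.505
[0,0.0087,0.0105,-0.019,0,0.001,0.3], # [0.599 0.001 0.256]
[0,0.0091,0.0101,-0.019,0,0,0.3], # [0.588 0.002 0.248]
[0,0.0095,0.0098,-0.019,0,0,0.3], # [0.577 0.003 0.24 ]
[0,0.0098,0.0094,-0.019,0,0,0.3], # [0.567 0.004 0.231]
[0,0.0102,0.009,-0.019,0,0,0.3], # [0.558 0.005 0.221]
[0,0.0105,0.0087,-0.019,0,0,0.3], # [0.549 0.006 0.211]
[0,0.0109,0.0082,-0.019,0,0,0.3], # [0.54  0.007 0.2  ]
[0,0.0112,0.0078,-0.019,0,0,0.3], # [0.532 0.008 0.189]
[0,0.0115,0.0074,-0.019,0,0,0.3], # [0.525 0.008 0.178]
```

>>> jog_arm:
  increments:
    - [0,0.0085,0.0105,-0.019,0,0,0.3]
    - [0,0.009,0.01,-0.019,0,0,0.3]
    - [0,0.0095,0.01,-0.019,0,0,0.3]
    - [0,0.01,0.0095,-0.019,0,0,0.3]
    - [0,0.01,0.009,-0.019,0,0,0.3]
    - [0,0.0105,0.0085,-0.019,0,0,0.3]
    - [0,0.011,0.008,-0.019,0,0,0.3]
    - [0,0.011,0.008,-0.019,0,0,0.3]

```text
time: 49.5
tool_pos: [0.5434, 0.0066, 0.2038]
tcp_rot: [-1.294, -1.178, 1.112]
wrist_force: [-4.0, 0.8, 8.2]
width: 0.507
```

```bash
python3 - <<'E'
from h import *
down(10,78,9)
E
```

```text
lid~ 35.57 r 0.2406 phi 86.8 y 0.0002 w [-4.   0.8  8.2] 0.507
[0,0.0091,0.0076,-0.017,-0.001,0.002,0.3], # [0.536 0.007 0.194]
[0,0.0093,0.0072,-0.017,0,0,0.3], # [0.53  0.008 0.184]
[0,0.0096,0.0069,-0.017,0,0,0.3], # [0.524 0.008 0.174]
[0,0.0098,0.0066,-0.017,0,0,0.3], # [0.518 0.009 0.164]
[0,0.01,0.0063,-0.017,0,0,0.3], # [0.513 0.009 0.153]
[0,0.0102,0.006,-0.017,0,0,0.3], # [0.509 0.01  0.142]
[0,0.0104,0.0056,-0.017,0,0,0.3], # [0.505 0.01  0.131]
[0,0.0106,0.0053,-0.017,0,0,0.3], # [0.502 0.011 0.12 ]
[0,0.0107,0.0049,-0.017,0,0,0.3], # [0.499 0.011 0.108]
```

>>> jog_arm:
  increments:
    - [0,0.009,0.0075,-0.017,0,0,0.3]
    - [0,0.0095,0.007,-0.017,0,0,0.3]
    - [0,0.0095,0.007,-0.017,0,0,0.3]
    - [0,0.01,0.0065,-0.017,0,0,0.3]
    - [0,0.01,0.0065,-0.017,0,0,0.3]
    - [0,0.01,0.006,-0.017,0,0,0.3]
    - [0,0.0105,0.0055,-0.017,0,0,0.3]
    - [0,0.0105,0.0055,-0.017,0,0,0.3]

```text
time: 50.5
tool_pos: [0.5039, 0.0104, 0.1253]
tcp_rot: [-1.411, -1.285, 1.038]
wrist_force: [-2.1, 1.1, 2.1]
width: 0.505
```

```bash
python3 - <<'E'
from h import *
down(0,70,8)
E
```

```text
lid~ 14.23 r 0.24 phi 78.0 y 0.0002 w [-2.1  1.1  2.1] 0.505
[0,0.0065,0.0034,-0.017,0,0.002,0.3], # [0.502 0.011 0.118]
[0,0.0066,0.0033,-0.017,0,0,0.3], # [0.5   0.011 0.111]
[0,0.0066,0.0032,-0.017,0,0,0.3], # [0.499 0.011 0.104]
[0,0.0067,0.0031,-0.017,0,0,0.3], # [0.497 0.011 0.097]
[0,0.0067,0.003,-0.017,0,0,0.3], # [0.496 0.011 0.089]
[0,0.0067,0.0029,-0.017,0,0,0.3], # [0.496 0.011 0.082]
[0,0.0068,0.0028,-0.017,0,0,0.3], # [0.495 0.011 0.075]
[0,0.0068,0.0027,-0.017,0,0,0.3], # [0.495 0.011 0.067]
```

>>> jog_arm:
  increments:
    - [0,0.0065,0.0035,-0.017,0,0,0.3]
    - [0,0.0065,0.0035,-0.017,0,0,0.3]
    - [0,0.0065,0.003,-0.017,0,0,0.3]
    - [0,0.0065,0.003,-0.017,0,0,0.3]
    - [0,0.0065,0.003,-0.017,0,0,0.3]
    - [0,0.0065,0.003,-0.017,0,0,0.3]
    - [0,0.0065,0.003,-0.017,0,0,0.3]

```text
time: 51.38
tool_pos: [0.4955, 0.0112, 0.0757]
tcp_rot: [-1.508, -1.373, 0.969]
wrist_force: [-33.6, 1.3, 64.9]
width: 0.509
```

```bash
python3 - <<'E'
from h import *
down(-1,70,3)
E
```

```text
lid~ 2.01 r 0.2396 phi 70.5 y 0.0003 w [-33.6   1.3  64.9] 0.509
[0,0.0038,0.0017,-0.003,0,0.002,0.3], # [0.495 0.011 0.072]
[0,0.0039,0.0016,-0.003,0,0,0.3], # [0.495 0.011 0.067]
[0,0.0039,0.0016,-0.003,0,0,0.3], # [0.495 0.011 0.063]
```

>>> jog_arm:
  increments:
    - [0,-0.002,-0.001,0,0,0,0.3]
    - [0,0,0,0,0,0,0.8]
    - [0,0,0,0,0,0,1]
    - [0,0,0,0,0,0,1]
    - [0,0,0,0,0,0,1]
    - [0,-0.02,0,0,0,0,1]
    - [0,-0.03,0,0,0,0,1]
    - [0,-0.02,0,0,0,0,1]
    - [0,0,0,0,0,0,1]

```text
time: 52.5
tool_pos: [0.4699, 0.0131, 0.1425]
tcp_rot: [-1.505, -1.37, 0.972]
wrist_force: [0.6, -0.6, 0.1]
width: 0.997
```

```bash
python3 - <<'E'
from h import *
s=st(); c=read_camera("wrist"); W=cloud(c); P=W.reshape(-1,3); P=P[~np.isnan(P[:,0])]; e=np.c_[(P-H)@XI,(P-H)@YI,P[:,2]]
m=(abs(e[:,1])<.02)&(e[:,0]>-.256)&(e[:,0]<-.222)&(e[:,2]>.06)&(e[:,2]<.12); print("block top",np.median(e[m],0).round(4))
for lo,hi in [(-.256,-.235),(-.235,-.215)]:
    k=(abs(e[:,1])<.02)&(e[:,0]>lo)&(e[:,0]<hi)&(e[:,2]>.06)&(e[:,2]<.12); print(np.median(e[k,2]).round(4))
for r in best(c,"latch",1): print(r["location"],px2w(c,*r["location"],h=.083).round(4))
# buttons width: dark pixels row scan at button z
img=c["img"].max(-1)
for off in (-.004,0,.004):
    y=np.arange(-.05,.05,.001); L=[int(img[tuple(np.round(w2px(c,L0+off*XI+yy*YI+.008*ZZ)[::-1]).astype(int))]) for yy in y]; print(L)
E
```

```text
{'time': 52.5, 'q': [-0.0047, -0.2477, 2.3548, -0.0448, 0.7009, -1.4512], 'joint_vel': [0.0004, 0.0141, 0.0151, -0.0013, -0.0044, 0.0004], 'joint_torque': [0.0478, -21.5717, -34.7507, -0.1244, -1.5227, -0.005], 'tool_pos': [0.4699, 0.0131, 0.1425], 'tcp_rot': [-1.5052, -1.3696, 0.9724], 'wrist_force': [0.596, -0.5531, 0.0964], 'torque': [-0.0137, 0.1373, 0.0042], 'width': 0.9973}
block top [-0.2466  0.0003  0.084 ]
0.0837
0.0842
[277.4, 226.0] [0.4845 0.0107 0.083 ]
[102, 107, 100, 105, 103, 107, 103, 104, 108, 102, 103, 111, 107, 108, 109, 107, 106, 106, 110, 105, 115, 39, 46, 47, 47, 44, 47, 46, 44, 84, 92, 107, 103, 105, 111, 106, 100, 110, 106, 107, 109, 104, 110, 109, 102, 108, 105, 107, 104, 105, 105, 104, 104, 104, 109, 109, 103, 105, 108, 106, 105, 110, 108, 110, 108, 104, 112, 111, 109, 107, 108, 105, 94, 50, 46, 55, 50, 52, 41, 54, 44, 118, 107, 101, 108, 104, 106, 108, 106, 107, 103, 108, 109, 109, 111, 107, 107, 110, 108, 106]
[117, 116, 114, 116, 113, 109, 114, 107, 116, 113, 111, 111, 113, 112, 116, 110, 113, 113, 116, 114, 118, 36, 49, 45, 51, 55, 51, 50, 48, 78, 91, 103, 108, 106, 106, 104, 105, 109, 106, 108, 104, 105, 108, 107, 109, 109, 109, 106, 106, 108, 104, 105, 108, 108, 107, 105, 105, 109, 109, 103, 109, 111, 105, 109, 107, 107, 107, 109, 108, 73, 114, 106, 118, 46, 53, 50, 51, 55, 49, 49, 48, 108, 108, 105, 104, 106, 112, 104, 107, 107, 103, 103, 106, 108, 113, 108, 105, 107, 109, 104]
[104, 104, 101, 106, 100, 102, 106, 106, 103, 105, 103, 107, 108, 106, 100, 105, 106, 104, 103, 107, 115, 53, 49, 45, 53, 47, 44, 48, 49, 83, 93, 112, 105, 108, 109, 106, 104, 106, 107, 107, 108, 108, 106, 106, 105, 109, 105, 112, 105, 106, 109, 111, 107, 104, 109, 109, 106, 109, 104, 110, 110, 107, 104, 107, 108, 107, 110, 107, 109, 115, 115, 111, 111, 47, 49, 52, 49, 53, 45, 49, 45, 86, 108, 104, 105, 103, 101, 103, 108, 107, 106, 104, 109, 104, 110, 105, 104, 103, 108, 106]
```

```bash
python3 - <<'E'
from h import *
plan([([.492,.0115,.108],rot(70),4,0)])
E
```

```text
[0.0002,0.0096,-0.0028,-0.004,0,0,0],[0.0002,0.0096,-0.0028,-0.004,0,0,0],[0.0002,0.0096,-0.0028,-0.004,0,0,0],[0.0002,0.0096,-0.0027,-0.004,0,0,0], # [0.492 0.012 0.108]
```

>>> jog_arm:
  increments:
    - [0,0,0,0,0,0,0]
    - [0,0,0,0,0,0,0]
    - [0,0,0,0,0,0,0]
    - [0,0,0,0,0,0,0]
    - [0,0,0,0,0,0,0]
    - [0,0.0095,-0.003,-0.004,0,0,0]
    - [0,0.0095,-0.003,-0.004,0,0,0]
    - [0,0.0095,-0.003,-0.004,0,0,0]
    - [0,0.009,-0.0025,-0.004,0,0,0]
    - [0,0,0,0,0,0,0]

```text
time: 53.85
tool_pos: [0.4916, 0.0106, 0.1023]
tcp_rot: [-1.511, -1.373, 0.969]
wrist_force: [-0.8, 0.5, -0.1]
width: -0.004
```

>>> jog_arm:
  increments:
    - [0,0.004,-0.001,0,0,0,0]
    - [0,0.003,0,0,0,0,0]
    - [0,0.003,0,0,0,0,0]

```text
time: 54.22
tool_pos: [0.4948, 0.0103, 0.0976]
tcp_rot: [-1.507, -1.369, 0.973]
wrist_force: [-34.1, 2.2, 47.8]
width: 0.001
```

>>> jog_arm:
  increments:
    - [0,-0.01,0,0,0,0,0]
    - [0,-0.03,0,0,0,0,0]
    - [0,-0.04,0,0,0,0,0.5]
    - [0,-0.04,0,0,0,0,0.9]
    - [0,-0.02,0,0,0,0,0.9]
    - [0,0,0,0,0,0,0.9]
    - [0,0,0,0,0,0,0.9]

```text
time: 55.1
tool_pos: [0.4481, 0.0151, 0.2359]
tcp_rot: [-1.511, -1.373, 0.97]
wrist_force: [0.9, 0.2, 0.0]
width: 0.899
```

```bash
python3 - <<'E'
from h import *
s=st(); c=read_camera("wrist"); W=cloud(c); P=W.reshape(-1,3); P=P[~np.isnan(P[:,0])]; e=np.c_[(P-H)@XI,(P-H)@YI,P[:,2]]
for lo,hi in [(-.256,-.235),(-.235,-.215),(-.18,-.12)]:
    k=(abs(e[:,1])<.02)&(e[:,0]>lo)&(e[:,0]<hi)&(e[:,2]>.06)&(e[:,2]<.12); print(np.median(e[k,2]).round(4))
img=c["img"].max(-1); y=np.arange(-.05,.05,.001); v=np.array([img[tuple(np.round(w2px(c,L0+yy*YI+.008*ZZ)[::-1]).astype(int))] for yy in y]); print(y[v<62].round(3))
t=read_camera("top"); Wt=cloud(t); d=read_camera("side"); Ws=cloud(d)
for nm,cc,WW in [("top",t,Wt),("side",d,Ws),("wrist",c,W)]:
    for n in ["grown_1_mid","fresh_1_mid"]:
        for r in spotter.masks_of(cc,n)[:3]: print(nm,n,round(r["p"],2),np.nanmedian(WW[r["mask"]],0).round(3))
for n in ["burner","flask","wash_bottle","jar","timer","marker","loop"]:
    print(n,[(round(r["p"],2),px2w(t,*r["location"]).round(3).tolist()) for r in best(t,n,2,.45)])
print(cv2.imwrite("pics/end.png",t["img"]))
E
```

```text
{'time': 55.1, 'q': [0.0026, -0.4068, 2.2831, -0.0412, 0.926, -1.4539], 'joint_vel': [0.0013, -0.0053, -0.0032, 0.0, -0.0022, 0.001], 'joint_torque': [0.0231, -16.8271, -39.1684, -0.1692, -1.8074, -0.0002], 'tool_pos': [0.4481, 0.0151, 0.2359], 'tcp_rot': [-1.5106, -1.3729, 0.9696], 'wrist_force': [0.852, 0.168, 0.0029], 'torque': [-0.01, 0.1277, -0.0172], 'width': 0.8988}
0.0829
0.0836
0.0835
[-0.029 -0.028 -0.027 -0.026 -0.025 -0.024 -0.023 -0.022  0.023  0.024
  0.025  0.026  0.027  0.028  0.029  0.03   0.049]
top grown_1_mid 0.89 [ 0.511 -0.339  0.018]
side grown_1_mid 0.6 [ 0.513 -0.328  0.018]
side grown_1_mid 0.27 [0.62  0.026 0.083]
side fresh_1_mid 0.38 [ 0.542 -0.339  0.005]
side fresh_1_mid 0.22 [0.621 0.047 0.082]
wrist grown_1_mid 0.65 [ 0.519 -0.315  0.018]
burner [(0.94, [0.749, 0.291, 0.032])]
flask [(0.96, [0.569, -0.501, 0.047]), (0.68, [0.558, -0.092, 0.084])]
wash_bottle [(0.75, [0.562, 0.5, 0.056]), (0.5, [0.562, -0.086, 0.08])]
jar [(0.85, [0.353, 0.223, 0.063])]
timer [(0.86, [0.345, -0.186, 0.062])]
marker [(0.65, [0.35, -0.03, 0.588])]
loop []
True
```

```bash
python3 - <<'E'
from h import *
t=read_camera("top"); print("flask",[(round(r["p"],2),px2w(t,*r["location"]).round(3).tolist()) for r in best(t,"flask",5,.2)])
c=read_camera("wrist"); im=c["img"].astype(int)
for n,q in [("w1",[.5701,-.0878,.06]),("w2",[.5795,.0025,.053]),("w3",[.588,.0935,.06])]:
    for cc,nm in ((c,"wrist"),(t,"top")):
        u,v=np.round(w2px(cc,q)).astype(int)
        if 6<=u<554 and 6<=v<414: print(n,nm,(u,v),cc["img"][v-5:v+6,u-5:u+6].reshape(-1,3).mean(0).round(0))
hough([.57,-.088],h=.06,rmin=15,rmax=40); hough([.588,.0935],h=.06,rmin=15,rmax=40)
E
```

```text
flask [(0.83, [0.567, -0.499, 0.055])]
w1 wrist (np.int64(199), np.int64(237)) [130. 126. 111.]
w1 top (np.int64(311), np.int64(202)) [156. 154. 134.]
w2 wrist (np.int64(279), np.int64(234)) [138. 135. 123.]
w2 top (np.int64(280), np.int64(198)) [166. 163. 150.]
w3 wrist (np.int64(359), np.int64(238)) [130. 127. 111.]
w3 top (np.int64(249), np.int64(194)) [156. 154. 135.]
{'time': 56.05, 'q': [0.0026, -0.4073, 2.282, -0.0412, 0.9269, -1.4539], 'joint_vel': [0.0002, -0.0004, -0.0, -0.0008, -0.001, -0.0014], 'joint_torque': [-0.0011, -16.0995, -38.4695, -0.1677, -1.7739, -0.0001], 'tool_pos': [0.4483, 0.0151, 0.2367], 'tcp_rot': [-1.511, -1.3734, 0.9692], 'wrist_force': [-0.5205, -0.0602, -0.4247], 'torque': [0.0074, 0.1518, -0.0111], 'width': 0.9016}
hough [([0.6709, -0.241, 0.06], [106.19999694824219, 300.6000061035156, 21.700000762939453])]
{'time': 56.1, 'q': [0.0026, -0.4073, 2.2821, -0.0412, 0.927, -1.4539], 'joint_vel': [-0.0009, 0.0011, -0.0015, -0.002, 0.0006, 0.0012], 'joint_torque': [0.0005, -16.1052, -38.4705, -0.1676, -1.774, -0.0], 'tool_pos': [0.4483, 0.0151, 0.2367], 'tcp_rot': [-1.5109, -1.3733, 0.9692], 'wrist_force': [-0.3532, -0.5046, -0.4082], 'torque': [-0.0229, 0.1367, 0.047], 'width': 0.8988}
hough [([0.6661, -0.2372, 0.06], [107.4000015258789, 298.20001220703125, 24.399999618530273])]
```

```bash
python3 -c "
from workcell import bot; print(bot.finish_job())"
```

```text
the job is handed in; nothing more can be done
None
```

I handed the job in at about 56 s of the 210 s allowed; the interface gives no verdict, so what follows rests on my own measurements.

- **Cover opened:** I squeezed both catch buttons and raised the cover. It stood by itself at about 77°.
- **Dishes:** There was one grown dish; it lies flat in the tray at (0.511, −0.339). There were two fresh dishes, now in wells 1 and 3. The one in well 1 first sat about 3 mm off centre and tilted 0.02 rad, so I regripped and re-seated it. After that both dishes read flat at the same height, as measured before the cover was lowered.
- **Cover closed:** I lowered it with the buttons squeezed and let them spring out. I then pressed on the catch block with nearly 50 N, well above the 10 N needed. Contact with the shut stop while lowering reached about 73 N at the wrist.
- **Last checks:**
  - The cover top is level at its starting height.
  - The buttons are out, about 60 mm across.
  - The gripper is clear of everything.
  - Through the closed cover, colour shows a dish in wells 1 and 3 and none in well 2.
- **Checks that failed or disagreed:**
  - With the cover shut, I could not measure the fresh dishes' positions: circle detection found no dish, and the network found them only at low confidence.
  - The detector missed flask_b and the loop in the last top view. Flask_b probably accounts for a round outline at about its place in the wrist view, but I did not recheck the loop.
  - The marker's detection was a false one on the arm; it and the loop were in place in the last wrist picture, at 46 s.

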